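# Make up the ring kit and the doming kit at the silversmith's bench

### The arm

A 6-joint arm with a two-finger parallel gripper is mounted at the origin on the work surface. World frame = base frame: x ahead of the robot, y to its left, z up, the work surface at z = 0. Lengths are in m, angles in rad, forces in N, time in s.
With the tool pointing down it reaches from about 0.4 to 0.825 m from the base axis. Payload 7 kg.
Tool frame: the origin (TCP) lies on the centre line of the jaws, within the pads' length; the fingertips stand 14 mm ahead of it and the grasp point (between the pads) lies 5 mm behind it; z points along the fingers, y is the line along which they close (so a half turn about z gives the same grasp; the last joint's range is limited). The gripper opens to 88 mm and grips with 3 to 60 N. Pads are 19 mm wide; open, the fingers measure 130 mm over their backs; the gripper's body (78 mm by 193 mm) begins 47 mm behind the grasp point.
Start: joints at [0.288, 0.359, 0.012, 0, -1.224, -0.288], TCP at [0.675, -0, 0.241] pointing down, gripper open.
Joint ranges: [-3.07, 3.07], [-1.43, 2.12], [-1.02, 1.25], [-3.03, 1.67], [-3.05, -0], [-3.03, 3.03]. Speed limits (rad/s): [2.39, 2.39, 3.01, 3.14, 3.14, 3.14].

### API

Orientations are given as [roll, pitch, yaw] about the fixed x, y, z axes, in that order (R = Rz(yaw) Ry(pitch) Rx(roll)).
In Python, from station import arm gives the robot as it stands.
- The arm moves only by the tool move_arm, never from a script. Its argument "rows" is a list of rows, each an object with "translation": the shift along the tool's x, y, z in cm, a list of three; "rot": the turn, a rotation vector about the tool's x, y, z in degrees, a list of three; "hand": the closure, from 0 (fully open) to 1 (shut). A call has 1 to 8 rows; each row is the pose to reach, as a shift and turn from the pose commanded when the call began, along the tool's axes at that moment; what a row does not reach only later rows make up. A row lasts 1/12 s, in which the tool goes at most 41.7 mm and 7.16 degrees, less where a joint would pass 70% of its speed; a pose out of reach is approached as far as the arm can. A call with a gripper value outside its range is refused whole. The fingers move at their own pace and stop on an object; "squeeze" is the grip in N (left out, the last holds). Time passes only in rows, so rows that repeat a pose let the fingers close. It gives the time, the measured TCP pose, the force, the opening and the grip force at its end, in the units of the state.
- arm.get_state(): the state, without advancing time (a new reading comes with each control period).
- arm.grab_frame(name): name is "scene" or "side" or "wrist"; returns (picture, depth): 480x640x3 uint8, red, green, blue; 480x640 float32, m along the optical axis (not along the pixel's ray), 0 where there is no reading.
- arm.camera_params(name): a dict with "vfov" (degrees; the focal length in pixels is half the picture's height over the tangent of half this angle, whatever the lens; pixels are square), "cx", "cy" (the principal point, pixels), "position" and "orientation" of the camera in the world; the wrist camera has in their place "tool_from_camera" (4x4, takes a point from camera to tool coordinates, whose origin is the TCP and whose axes are the flange's). Camera axes: x right, y down, z forward; pixel columns grow to the right and rows downward; lengths in m; the calibration is good to about 2 mm. A picture is of the moment at which its call begins: read the wrist's pose just before it. camera_params takes no time and is no camera call.
- arm.job_done(): hands the job in; it is judged then, once.
Trained networks look in the newest picture that a camera, given by its name, has taken for a name from the list of things; names that differ only in an ending like _2 or _b are one class to them, and where a whole thing is asked for, a point or a joint stands for the part that bears it (a point fixed in the world has none). Each returns a list of dicts, best first, with "p" (0 to 1); they miss things now and then, are a little off and sometimes report something else, mostly with a low value. They report only what shows in the picture. A call takes as long as a camera call.
- arm.search_frame(label, camera): "point" ([x, y, z] in m, in the coordinates of the camera as it stood for that picture, good to about 4 mm: the middle of the surface that is visible of it).
- arm.pinpoint(label, camera): "point" ([x, y, z] in m, in the coordinates of the camera as it stood for that picture, good to about 4 mm: a listed point, or the origin of a listed thing).
The state is a dict: "t": time; "q": joint angles; "qd": joint speeds; "joint_efforts": joint torques, N m; "eef_pos": TCP position; "ee_rot": TCP orientation; "force": force on the tool from outside, world axes, zero at the start; "moment": the same for the moment, N m; "width": finger opening in m; "gripper_force": force on a finger pad.
Only numpy, scipy, OpenCV 4.12 (cv2) and the standard library are available. Lean on these libraries where they do the work, as an engineer would, in place of code of your own. Each camera call takes 0.05 s, during which the arm holds its last target. There are 200 camera calls.

### The job

Make up two kits from the stock on the bench. Ring kit, in the long narrow tray: the wooden ring clamp, just as it lies, in the long compartment and the small silver finger ring in the short one. Doming kit, in the squarish tray: the steel punch, just as it lies, in the long compartment, the steel doming block with its hollow up in the empty square, and the larger silver napkin ring standing around the raised disc in the other square; everything flat on the tray floor inside its own compartment, let go and at rest.

Things in the scene. Friction and masses are not known exactly. Their poses are not given: they have to be found in the camera images.
- ring_tray: Long narrow wooden tray, fixed, 216 x 68 mm, long side along its x. Floor 4 mm thick; rims and divider 8 mm thick, tops 10 mm above the bench. Origin: centre of underside, z up. Two compartments: the long one 136 x 52 mm (x by y), centred at x -32 mm, y 0; the short one 56 x 52 mm, centred at x +72 mm, y 0.
- doming_tray: Squarish wooden tray, fixed, 138 x 160 mm (x by y). Floor 4 mm thick; rims, dividers 8 mm thick, tops 10 mm above the bench. Origin: centre of underside, z up. Compartments: long one 46 x 144 mm (x by y), centred x +38, y 0; two 68 mm squares centred at x -27: the empty one at y +38, the other at y -38 with a raised wooden disc in its middle, 16 mm across, 5 mm high above the floor.
- ring_clamp: Wooden ring clamp (jeweller's hand clamp): pale wooden bar 110 x 24 x 24 mm, rounded edges, thin brass band, lying flat; 70 g. Long axis along its x, black-lined jaws at +x, dark wedge at -x. Origin: centre of underside, z up. Either end may point either way in the tray.
- small_ring: Small silver finger ring, a plain wide band standing on its flat edge, hole upwards: 26 mm outside, 20 mm inside, 16 mm high; 15 g. Origin at the centre of its underside, z up along the hole.
- napkin_ring: Larger silver napkin ring, a plain wide band standing on its flat edge, hole upwards: 40 mm outside, 33 mm inside, 24 mm high; 45 g. Origin at the centre of its underside, z up along the hole.
- doming_block: Steel doming block, a 38 mm cube with a round hollow 24 mm across and 9 mm deep in its top face and flat dark round marks on its sides; 380 g. Origin at the centre of its underside, z up. Starts with the hollow upwards; the sides are square to its x and y.
- doming_punch: Steel doming punch lying flat: square shank 64 mm long, 16 x 16 mm, then a 10 mm thick neck, then a 16 mm ball; 92 mm overall along its x, ball at +x; 140 g. Origin: underside, mid overall length, z up; the shank runs from x -46 to +18 mm; the centre of mass is near x -12 mm. Ball may point either way in the tray.

How it is judged:
By the outcome, as a careful person would: the job done as asked, in the order asked, and still so for the second after the job is handed in, with the robot touching nothing.
It also fails if it takes over 144 s, if anything falls off the work surface, if the arm or the gripper's body presses on something with over 40 N, if the wrist force passes 120 N, or if a joint passes its speed limit or range.

## Working session

There is one attempt and no reset: what is moved stays moved. The work goes in short steps, Python scripts to look and compute and a tool call to move; the robot and the scene stay as the last step left them, time stands still between calls to the robot, and variables do not carry over. Pictures are saved under pics/ and viewed, at most 14 in all, crops included, and the job is handed in when it is done.

Besides the shell and the picture viewer there is one more tool, called after "Request:" by a JSON object that holds its "op" and its "data", one argument or row to a line. move_arm: Moves the arm, as the interface text tells. Its arguments: {"type":"object","properties":{"rows":{"type":"array","items":{"type":"object","properties":{"translation":{"type":"array","items":{"type":"number"}},"rot":{"type":"array","items":{"type":"number"}},"hand":{"type":"number"}}}},"squeeze":{"type":"number"}},"required":["rows"]}

```bash
ls; mkdir -p pics
cat > h.py <<'E'
import numpy as np, cv2
from station import arm
from scipy.spatial.transform import Rotation as R
def T_tool():
    s=arm.get_state(); T=np.eye(4); T[:3,:3]=R.from_euler('xyz',s['ee_rot']).as_matrix(); T[:3,3]=s['eef_pos']; return T
def cam(n):
    c=arm.camera_params(n)
    if n=='wrist': T=T_tool()@np.array(c['tool_from_camera'])
    else:
        T=np.eye(4); o=np.array(c['orientation'])
        T[:3,:3]=o if o.shape==(3,3) else R.from_euler('xyz',o).as_matrix(); T[:3,3]=c['position']
    f=240/np.tan(np.radians(c['vfov'])/2); return T,f,c['cx'],c['cy']
def cloud(n):
    T,f,cx,cy=cam(n); im,d=arm.grab_frame(n)
    v,u=np.mgrid[:480,:640]; p=np.stack([(u-cx)/f*d,(v-cy)/f*d,d],-1)
    w=p@T[:3,:3].T+T[:3,3]; w[d==0]=np.nan
    return im,w
E
python3 - <<'E'
from h import *
print(arm.get_state()); 
for n in ['scene','side','wrist']:
    print(n,arm.camera_params(n)); im,w=cloud(n); cv2.imwrite(f'pics/{n}0.png',im[:,:,::-1]); np.savez(f'/tmp/{n}0.npz',im=im,w=w)
    T=cam(n)[0]
    for l in ['ring_tray','doming_tray','ring_clamp','small_ring','napkin_ring','doming_block','doming_punch']:
        r=arm.pinpoint(l,n)
        print(l,[(round(x['p'],2),np.round(T[:3,:3]@x['point']+T[:3,3],3)) for x in r[:3]])
E
```

```text
pics
{'t': 0.0, 'q': array([ 2.88124266e-01,  3.59405879e-01,  1.10494600e-02, -3.58156481e-04,
       -1.22410868e+00, -2.88092027e-01]), 'qd': array([-4.79813664e-04, -1.26125040e-03,  9.90274083e-05,  5.90970185e-04,
        2.01671385e-04, -5.84094467e-04]), 'joint_efforts': array([-8.00930356e-04, -5.82726967e+01,  2.93058443e+01,  6.99745238e+00,
        6.93249181e-03, -2.06530804e-04]), 'eef_pos': array([ 6.74523924e-01, -8.84443976e-06,  2.39604859e-01]), 'ee_rot': array([ 3.13989698e+00, -1.51374149e-04, -1.57088594e+00]), 'force': array([ 0.66696649, -0.42241043,  0.12079328]), 'moment': array([ 0.02419224, -0.01694999,  0.03383499]), 'gripper_force': 0.0, 'width': 0.0875718057969043}
scene {'vfov': 54.08674308449255, 'cx': 313.782309291184, 'cy': 232.60280713557356, 'position': array([ 1.12643865, -0.41415288,  0.56094814]), 'orientation': array([-2.22366217,  0.01006127,  0.91640526])}
ring_tray [(0.56, array([ 0.514,  0.329, -0.   ]))]
doming_tray [(0.61, array([ 0.509, -0.325, -0.002]))]
ring_clamp [(0.73, array([ 0.677,  0.102, -0.001]))]
small_ring [(0.59, array([ 0.
[... 846 characters left out ...]
8354, 'tool_from_camera': array([[ 1.27544896e-03, -9.67992321e-01, -2.50976573e-01,
         6.69192846e-02],
       [ 9.99999060e-01,  1.36107057e-03, -1.67577784e-04,
         5.89155727e-04],
       [ 5.03810834e-04, -2.50976123e-01,  9.67993146e-01,
        -1.44043358e-01],
       [ 0.00000000e+00,  0.00000000e+00,  0.00000000e+00,
         1.00000000e+00]])}
ring_tray [(0.79, array([ 0.513,  0.324, -0.001]))]
doming_tray []
ring_clamp [(0.82, array([ 0.676,  0.101, -0.002]))]
small_ring [(0.72, array([ 0.675, -0.109, -0.003]))]
napkin_ring [(0.7, array([ 0.514,  0.085, -0.   ]))]
doming_block [(0.89, array([0.61 , 0.011, 0.002]))]
doming_punch [(0.74, array([ 0.489, -0.099, -0.001]))]
```

```bash
cat > top.py <<'E'
import numpy as np, cv2, sys
# orthographic height/color map: 1 mm/px, x 0.38..0.88 (up->down), y 0.45..-0.45 left->right
def ortho(tags):
    H=np.full((500,900),-1.0); C=np.zeros((500,900,3),np.uint8)
    for t in tags:
        z=np.load(f'/tmp/{t}.npz'); w=z['w'].reshape(-1,3); c=z['im'].reshape(-1,3)
        m=np.isfinite(w).all(1)&(w[:,2]<0.06); w=w[m]; c=c[m]
        i=((w[:,0]-.38)*1000).astype(int); j=((.45-w[:,1])*1000).astype(int)
        k=(i>=0)&(i<500)&(j>=0)&(j<900)
        for a,b,h,cc in zip(i[k],j[k],w[k,2],c[k]):
            if h>H[a,b]: H[a,b]=h; C[a,b]=cc
    return H,C
if __name__=='__main__':
    H,C=ortho(['scene0','side0','wrist0']); np.savez('/tmp/H.npz',H=H,C=C)
    o=np.vstack([C[:,:,::-1],cv2.applyColorMap(np.clip(H*5000,0,255).astype(np.uint8),2)])
    cv2.imwrite('pics/ortho0.png',cv2.resize(o,(540,600),interpolation=cv2.INTER_AREA))
E
python3 top.py
```

```text
(no output)
```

View pics/scene0.png

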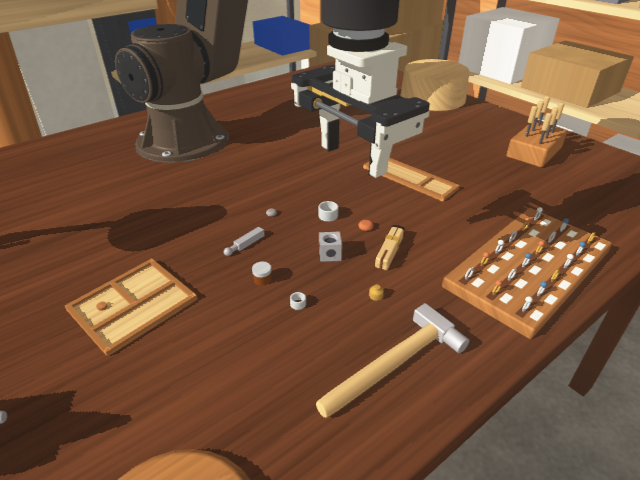

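View pics/side0.png

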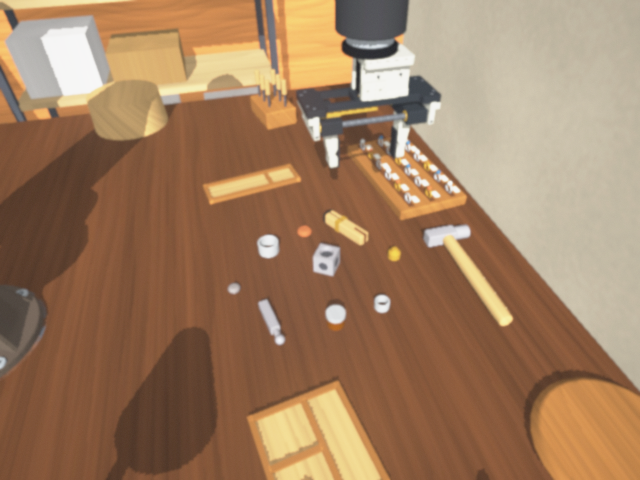

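View pics/ortho0.png

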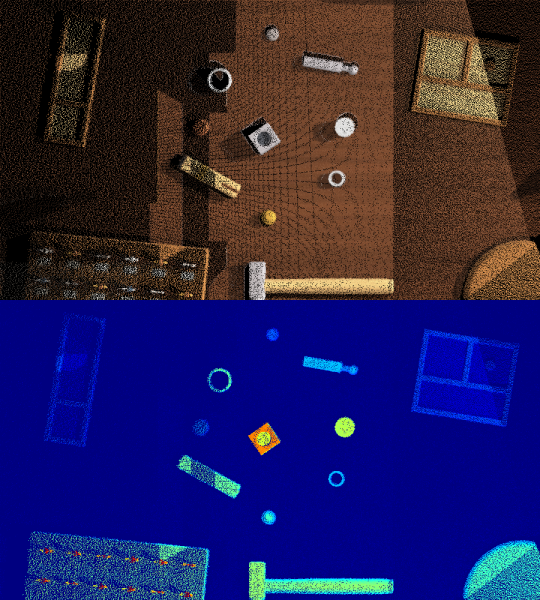

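```bash
cat > fit.py <<'E'
import numpy as np, cv2
H=np.load('/tmp/H.npz')['H']
def fit(name,cx,cy,r,z0,z1,k=3,H=H):
    # rounded rectangle of the biggest blob with height in z0..z1
    ii,jj=np.mgrid[:500,:900]; x=.3805+ii/1000; y=.4495-jj/1000
    m=((H>z0)&(H<z1)&(abs(x-cx)<r)&(abs(y-cy)<r)).astype(np.uint8)
    mc=cv2.morphologyEx(m,cv2.MORPH_CLOSE,np.ones((k,k)))
    n,l,s,_=cv2.connectedComponentsWithStats(mc); b=1+np.argmax(s[1:,4]); sel=(l==b)&(m>0)
    P=np.stack([x[sel],y[sel]],1).astype(np.float32)*1000
    (c,(w,h),a)=cv2.minAreaRect(P)
    if w<h: w,h,a=h,w,a+90
    print(name,'c',np.round(c,1),'size',round(w,1),round(h,1),'yaw long',round((a+90)%180-90,1),'ztop',np.round(np.percentile(H[sel],[50,95])*1000,1),'n',sel.sum(), 'mean',P.mean(0).round(1),'d',P[:,0].ptp() if hasattr(P,'ptp') else np.ptp(P,0))
    return P
if __name__=='__main__':
    fit('rtray',.513,.325,.13,.0075,.02,7)
    fit('dtray',.513,-.325,.13,.0075,.02,7)
    fit('clamp',.676,.101,.07,.015,.04)
    fit('small',.676,-.109,.03,.012,.03)
    fit('nap',.513,.085,.04,.02,.04)
    fit('block',.61,.012,.04,.034,.05)
    fit('punch',.49,-.1,.07,.012,.03)
    fit('punchall',.49,-.1,.07,.005,.03)
    fit('disc',.49,-.365,.03,.0065,.02)
E
python3 fit.py
python3 - <<'E'
import numpy as np
H=np.load('/tmp/H.npz')['H']
i0=int((.46-.38)*1000)
for a in range(70,130,6): print([int(1000*np.max(H[a:a+6,b:b+6])) for b in range(80,180,6)])
E
```

```text
rtray c [511.7 325.7] size 218.8 74.6 yaw long 8.7 ztop [ 9.7 11.8] n 1153 mean [522.5 328.8] d [222. 102.]
dtray c [ 509.2 -325.3] size 161.5 142.8 yaw long -81.0 ztop [ 9.9 11.6] n 3685 mean [ 512.  -316.9] d [163. 180.]
clamp c [674.4 101.7] size 113.1 28.5 yaw long -60.6 ztop [23.9 25.6] n 1591 mean [676.9  95.7] d [ 71. 107.]
small c [ 678. -111.] size 27.0 25.0 yaw long -90.0 ztop [15.8 17.4] n 268 mean [ 677.9 -110.8] d [25. 27.]
nap c [513.1  83.7] size 40.2 39.4 yaw long 63.4 ztop [23.6 25.1] n 282 mean [511.5  80.3] d [40.       40.999996]
block c [611.2   9.5] size 41.3 41.0 yaw long 53.7 ztop [38.  39.4] n 943 mean [611.6   9.9] d [54. 52.]
punch c [ 489.4 -100.9] size 94.3 18.9 yaw long -81.6 ztop [15.7 17.2] n 1150 mean [488.9 -95.8] d [29. 93.]
punchall c [ 489.3 -100.9] size 94.3 20.0 yaw long -79.0 ztop [15.6 17.1] n 1302 mean [489.6 -98.8] d [30.99997 93.     ]
disc c [ 490.2 -367. ] size 16.8 15.2 yaw long -18.4 ztop [ 8.8 10.3] n 64 mean [ 489.6 -367.5] d [17. 16.]
[0, -1000, 8, 10, 11, 5, 5, 5, 4, 7, 4, 4, -1000, 9, 9, 4, 1]
[1, -1000, 10, 10, 11, 5, 4, 5, 5, 6, 5, 4, 7, 9, 10, 2, 0]
[0, -1000, 9, 11, 11, 6, 5, 5, 4, 4, 4, 5, -1000, 9, 8, 0, 2]
[2, -1000, 9, 11, 12, 5, 6, 7, 5, 5, 5, 5, 8, 10, 10, 2, 2]
[1, -1000, 10, 12, 10, 5, 5, 6, 5, 5, 6, 3, 9, 12, 10, 0, 2]
[-1000, -1000, 11, 12, 7, 6, 5, 5, 5, 5, 5, -1000, 10, 12, 11, 1, 1]
[-1000, -1000, 11, 12, 5, 6, 5, 6, 5, 5, 5, 3, 11, 10, 8, 2, 1]
[-1000, -1000, 11, 12, 6, 5, 6, 5, 5, 5, 5, 5, 10, 10, 0, 1, 1]
[-1000, 9, 11, 11, 6, 5, 6, 5, 5, 4, 5, -1000, 11, 10, 2, 1, 1]
[-1000, 10, 12, 12, 10, 5, 5, 5, 4, 6, 3, 9, 11, 10, 2, 1, 1]
```

```bash
cat > tray.py <<'E'
import numpy as np
from scipy.optimize import minimize
H=np.load('/tmp/H.npz')['H']; i,j=np.nonzero(H>-.5); X=np.stack([.3805+i/1000,.4495-j/1000],1)*1e3; Z=H[i,j]*1e3
def fit(c,size,comps,disc=None):
    m=np.hypot(*(X-c).T)<130; P,z=X[m],Z[m]
    def cost(p):
        a=p[2]; d=P-p[:2]; u=d[:,0]*np.cos(a)+d[:,1]*np.sin(a); v=-d[:,0]*np.sin(a)+d[:,1]*np.cos(a)
        t=np.where((abs(u)<size[0]/2)&(abs(v)<size[1]/2),10.,0)
        for x,y,w,h in comps: t[(abs(u-x)<w/2)&(abs(v-y)<h/2)]=4
        if disc: t[np.hypot(u-disc[0],v-disc[1])<8]=9
        return np.minimum(abs(t-z),5).mean()
    best=min((minimize(cost,[c[0],c[1],a],method='Nelder-Mead',options=dict(initial_simplex=np.array([[c[0],c[1],a],[c[0]+6,c[1],a],[c[0],c[1]+6,a],[c[0],c[1],a+.05]]))) for a in np.radians([5,9,13,185,189])),key=lambda r:r.fun)
    p=best.x; print('tray',p[:2].round(1),np.degrees(p[2]).round(2),best.fun.round(2))
    A=np.array([[np.cos(p[2]),-np.sin(p[2])],[np.sin(p[2]),np.cos(p[2])]])
    for q in comps: print('  comp',(p[:2]+A@q[:2]).round(1))
fit(np.array([512,326]),(216,68),[(-32,0,136,52),(72,0,56,52)])
fit(np.array([510,-325]),(138,160),[(38,0,46,144),(-27,38,68,68),(-27,-38,68,68)],(-27,-38))
E
python3 tray.py
cat > plan.py <<'E'
import numpy as np,sys
from h import *
# usage: plan.py x y z(mm, TCP) yaw(deg) ... ; prints tool-axes shift cm + rot from the pose before it, and rows needed
def plan(wps,start=None):
    if start is None:
        s=arm.get_state(); e=s['ee_rot']; start=[*(1e3*s['eef_pos']),np.degrees(e[2])]
        print('t',round(s['t'],2),'start',np.round(start,1),'w',round(1e3*s['width'],1),'F',np.round(s['force'],1))
    for w in wps:
        a=np.radians(start[3]); d=np.array(w[:3])-start[:3]
        tx=d[0]*np.cos(a)+d[1]*np.sin(a); ty=d[0]*np.sin(a)-d[1]*np.cos(a)
        r=-((w[3]-start[3]+180)%360-180)
        print('->',w,'T[cm]',np.round([tx/10,ty/10,-d[2]/10],2),'rotz',round(r,1),'rows>=',int(np.ceil(max(np.linalg.norm(d)/41.7,abs(r)/7.16))))
        start=w
if __name__=='__main__':
    v=list(map(float,sys.argv[1:])); plan([v[i:i+4] for i in range(0,len(v),4)])
E
python3 plan.py 675 101 120 -60.5  675 101 24 -60.5  675 101 150 -60.5  480 321 150 9  480 321 29 9
```

```text
tray [512.6 325.8] 9.5 1.26
  comp [481.1 320.5]
  comp [583.6 337.6]
tray [ 509.6 -325.5] 9.2 0.9
  comp [ 547.1 -319.4]
  comp [ 476.8 -292.3]
  comp [ 489.  -367.3]
t 1.2 start [675.   -0.  240.6 -90. ] w 87.2 F [ 0.5 -0.3  0.1]
-> [675.0, 101.0, 120.0, -60.5] T[cm] [-10.1   -0.    12.06] rotz -29.5 rows>= 5
-> [675.0, 101.0, 24.0, -60.5] T[cm] [ 0.  -0.   9.6] rotz -0.0 rows>= 3
-> [675.0, 101.0, 150.0, -60.5] T[cm] [  0.   -0.  -12.6] rotz -0.0 rows>= 4
-> [480.0, 321.0, 150.0, 9.0] T[cm] [-28.75   6.14  -0.  ] rotz -69.5 rows>= 10
-> [480.0, 321.0, 29.0, 9.0] T[cm] [ 0.   0.  12.1] rotz -0.0 rows>= 3
```

Request:
{"op": "move_arm", "data": {
  "rows": [
    {"translation":[-3,0,3],"rot":[0,0,-6],"hand":0.3},
    {"translation":[-6,0,6],"rot":[0,0,-12],"hand":0.3},
    {"translation":[-9,0,9],"rot":[0,0,-18],"hand":0.3},
    {"translation":[-10.1,0,12],"rot":[0,0,-24],"hand":0.3},
    {"translation":[-10.1,0,12],"rot":[0,0,-29.5],"hand":0.3},
    {"translation":[-10.1,0,12],"rot":[0,0,-29.5],"hand":0.3},
    {"translation":[-10.1,0,12],"rot":[0,0,-29.5],"hand":0.3}
  ]
}}

```text
t: 1.78
eef_pos: [0.6753, 0.1011, 0.1207]
ee_rot: [3.142, -0.0, -1.058]
force: [-0.0, -1.1, 0.3]
width: 0.0616
gripper_force: 0.0
```

```bash
python3 plan.py 675 101 24 -60.5
python3 - <<'E'
from h import *
im,w=cloud('wrist'); np.savez('/tmp/wrist1.npz',im=im,w=w); cv2.imwrite('pics/w1.png',im[:,:,::-1])
import top,fit
H,C=top.ortho(['wrist1']); fit.fit('clamp',.676,.101,.07,.018,.03,H=H)
E
```

```text
t 1.78 start [675.3 101.1 120.7 -60.6] w 61.6 F [-0.  -1.1  0.3]
-> [675.0, 101.0, 24.0, -60.5] T[cm] [-0.    0.04  9.67] rotz -0.1 rows>= 3
clamp c [678.5  94.8] size 94.5 24.9 yaw long -61.3 ztop [24.1 25.2] n 2213 mean [678.5  94.6] d [64. 91.]
```

View pics/w1.png

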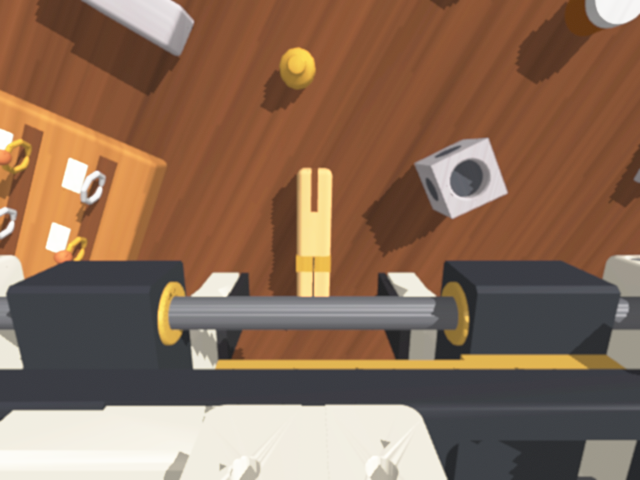

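Wrist view: the clamp (jaw end at px 314,175, brass band at 313,263) lies midway between the open fingers and parallel to them; the way down is clear.

Request:
{"op": "move_arm", "data": {
  "rows": [
    {"translation":[0,0,3.5],"rot":[0,0,0],"hand":0.3},
    {"translation":[0,0,7],"rot":[0,0,0],"hand":0.3},
    {"translation":[0,0,9],"rot":[0,0,0],"hand":0.3},
    {"translation":[0,0,9.6],"rot":[0,0,0],"hand":0.3},
    {"translation":[0,0,9.6],"rot":[0,0,0],"hand":0.3}
  ]
}}

```text
t: 2.25
eef_pos: [0.6748, 0.1002, 0.024]
ee_rot: [3.14, -0.0, -1.058]
force: [-0.1, -1.0, 0.5]
width: 0.0612
gripper_force: 0.0
```

Request:
{"op": "move_arm", "data": {
  "rows": [
    {"translation":[0,0,0],"rot":[0,0,0],"hand":0.9},
    {"translation":[0,0,0],"rot":[0,0,0],"hand":0.9},
    {"translation":[0,0,0],"rot":[0,0,0],"hand":0.9},
    {"translation":[0,0,0],"rot":[0,0,0],"hand":0.9},
    {"translation":[0,0,0],"rot":[0,0,0],"hand":0.9},
    {"translation":[0,0,0],"rot":[0,0,0],"hand":0.9}
  ],
  "squeeze": 20
}}

```text
t: 2.75
eef_pos: [0.6752, 0.1011, 0.0252]
ee_rot: [-3.141, -0.0, -1.056]
force: [-0.2, -0.2, 0.5]
width: 0.0269
gripper_force: 0.0
```

Request:
{"op": "move_arm", "data": {
  "rows": [
    {"translation":[0,0,-1],"rot":[0,0,0],"hand":0.9},
    {"translation":[0,0,-3],"rot":[0,0,0],"hand":0.9},
    {"translation":[0,0,-6],"rot":[0,0,0],"hand":0.9},
    {"translation":[0,0,-9],"rot":[0,0,0],"hand":0.9},
    {"translation":[0,0,-11],"rot":[0,0,0],"hand":0.9},
    {"translation":[0,0,-12],"rot":[0,0,0],"hand":0.9},
    {"translation":[0,0,-12],"rot":[0,0,0],"hand":0.9}
  ]
}}

```text
t: 3.33
eef_pos: [0.6763, 0.1014, 0.1479]
ee_rot: [-3.137, -0.001, -1.056]
force: [0.4, 0.1, -1.1]
width: 0.0235
gripper_force: 20.0
```

```bash
python3 plan.py 578 211 145 -26 481 320.5 120 9.5 481 320.5 29 9.5
```

```text
t 3.33 start [676.3 101.4 147.9 -60.5] w 23.5 F [ 0.4  0.1 -1.1]
-> [578.0, 211.0, 145.0, -26.0] T[cm] [-14.38   3.15   0.29] rotz -34.5 rows>= 5
-> [481.0, 320.5, 120.0, 9.5] T[cm] [-13.52  -5.59   2.5 ] rotz -35.5 rows>= 5
-> [481.0, 320.5, 29.0, 9.5] T[cm] [0.  0.  9.1] rotz -0.0 rows>= 3
```

Request:
{"op": "move_arm", "data": {
  "rows": [
    {"translation":[-1.5,0.3,0],"rot":[0,0,-4],"hand":0.9},
    {"translation":[-4,0.9,0],"rot":[0,0,-10],"hand":0.9},
    {"translation":[-7,1.5,0],"rot":[0,0,-16],"hand":0.9},
    {"translation":[-10,2.2,0],"rot":[0,0,-22],"hand":0.9},
    {"translation":[-12.5,2.7,0],"rot":[0,0,-28],"hand":0.9},
    {"translation":[-14,3.1,0.2],"rot":[0,0,-33],"hand":0.9},
    {"translation":[-14.4,3.15,0.3],"rot":[0,0,-34.5],"hand":0.9}
  ]
}}

```text
t: 3.92
eef_pos: [0.5741, 0.212, 0.1399]
ee_rot: [3.14, 0.002, -0.447]
force: [-0.3, -0.8, -0.9]
width: 0.0235
gripper_force: 20.0
```

Request:
{"op": "move_arm", "data": {
  "rows": [
    {"translation":[-1.5,-0.6,0],"rot":[0,0,-4],"hand":0.9},
    {"translation":[-4,-1.6,0],"rot":[0,0,-10],"hand":0.9},
    {"translation":[-7,-2.9,1],"rot":[0,0,-16],"hand":0.9},
    {"translation":[-10,-4.1,1.5],"rot":[0,0,-22],"hand":0.9},
    {"translation":[-12.5,-5.2,2],"rot":[0,0,-28],"hand":0.9},
    {"translation":[-13.5,-5.6,2.5],"rot":[0,0,-34],"hand":0.9},
    {"translation":[-13.5,-5.6,2.5],"rot":[0,0,-35.5],"hand":0.9},
    {"translation":[-13.5,-5.6,2.5],"rot":[0,0,-35.5],"hand":0.9}
  ]
}}

```text
t: 4.58
eef_pos: [0.4789, 0.3201, 0.1149]
ee_rot: [3.14, 0.002, 0.167]
force: [0.2, 0.5, -0.3]
width: 0.0237
gripper_force: 20.0
```

```bash
python3 plan.py 481 320.5 29 9.5
python3 - <<'E'
from h import *
for n in ['scene','side']:
    im,w=cloud(n); cv2.imwrite(f'pics/{n}1.png',cv2.resize(im[100:280,200:500] if n=='side' else im[80:260,250:550],None,fx=2.5,fy=2.5)[:,:,::-1])
    p=w.reshape(-1,3)
    m=(abs(p[:,0]-.481)<.08)&(abs(p[:,1]-.32)<.035)&(p[:,2]>.03)&(p[:,2]<.135); q=p[m]
    e=q[abs(q[:,0]-.481)>.03]; print(n,len(e),np.percentile(e,[1,5,50,95,99],axis=0).round(4) if len(e) else '')
E
```

```text
t 4.58 start [478.9 320.1 114.9   9.6] w 23.7 F [ 0.2  0.5 -0.3]
-> [481.0, 320.5, 29.0, 9.5] T[cm] [ 0.21 -0.    8.59] rotz 0.1 rows>= 3
scene 303 [[0.4235 0.298  0.0903]
 [0.4276 0.3    0.0923]
 [0.5138 0.315  0.1059]
 [0.532  0.3324 0.1137]
 [0.5334 0.3369 0.1142]]
side 327 [[0.4233 0.2976 0.0893]
 [0.4259 0.2991 0.0912]
 [0.4472 0.3114 0.1067]
 [0.5302 0.3273 0.113 ]
 [0.5328 0.3329 0.1137]]
```

View pics/side1.png

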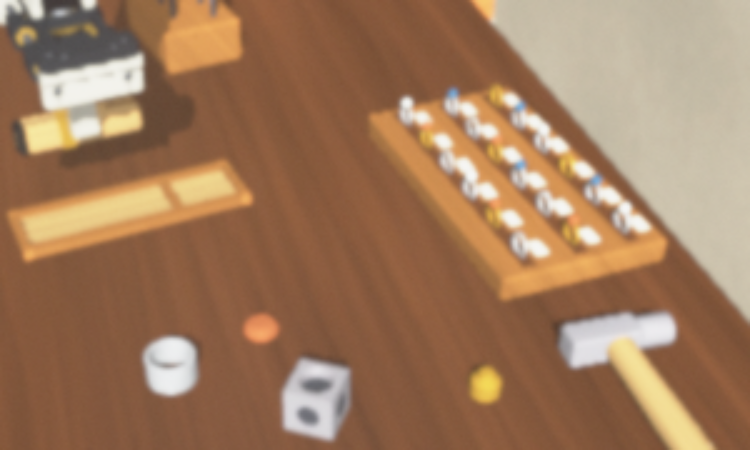

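The clamp (px 20–140, 120–150 in the crop) is held level above the tray, with its underside about 25 mm below the TCP as planned; lower it to TCP 30 mm.

Request:
{"op": "move_arm", "data": {
  "rows": [
    {"translation":[0.2,0,2],"rot":[0,0,0],"hand":0.9},
    {"translation":[0.2,0,4.5],"rot":[0,0,0],"hand":0.9},
    {"translation":[0.2,0,7],"rot":[0,0,0],"hand":0.9},
    {"translation":[0.2,0,8],"rot":[0,0,0],"hand":0.9},
    {"translation":[0.2,0,8.5],"rot":[0,0,0],"hand":0.9},
    {"translation":[0.2,0,8.5],"rot":[0,0,0],"hand":0.9}
  ]
}}

```text
t: 5.18
eef_pos: [0.482, 0.3197, 0.0311]
ee_rot: [3.14, 0.001, 0.164]
force: [-0.3, 0.5, -0.4]
width: 0.0238
gripper_force: 20.0
```

Request:
{"op": "move_arm", "data": {
  "rows": [
    {"translation":[0,0,0],"rot":[0,0,0],"hand":0.55},
    {"translation":[0,0,0],"rot":[0,0,0],"hand":0.55},
    {"translation":[0,0,0],"rot":[0,0,0],"hand":0.55},
    {"translation":[0,0,0],"rot":[0,0,0],"hand":0.55},
    {"translation":[0,0,-3],"rot":[0,0,0],"hand":0.55},
    {"translation":[0,0,-7],"rot":[0,0,0],"hand":0.4},
    {"translation":[0,0,-10],"rot":[0,0,0],"hand":0.4},
    {"translation":[0,0,-12],"rot":[0,0,0],"hand":0.4}
  ]
}}

```text
t: 5.85
eef_pos: [0.4828, 0.3216, 0.1556]
ee_rot: [-3.139, -0.004, 0.166]
force: [1.3, 0.5, 0.2]
width: 0.0508
gripper_force: 0.0
```

```bash
python3 plan.py 600 110 150 9.5 677.5 -111 110 9.5 677.5 -111 22 9.5
python3 - <<'E'
from h import *
im,w=cloud('wrist'); np.savez('/tmp/wrist2.npz',im=im,w=w)
im,w=cloud('side'); np.savez('/tmp/side2.npz',im=im,w=w)
im,w=cloud('scene'); np.savez('/tmp/scene2.npz',im=im,w=w)
import top,fit
H,C=top.ortho(['scene2','side2']); fit.fit('clamp',.48,.32,.07,.016,.04,H=H)
fit.fit('small',.677,-.11,.03,.012,.03,H=H)
E
```

```text
t 5.85 start [482.8 321.6 155.6   9.5] w 50.8 F [1.3 0.5 0.2]
-> [600.0, 110.0, 150.0, 9.5] T[cm] [ 8.05 22.81  0.56] rotz 0.0 rows>= 6
-> [677.5, -111.0, 110.0, 9.5] T[cm] [ 4.   23.08  4.  ] rotz -0.0 rows>= 6
-> [677.5, -111.0, 22.0, 9.5] T[cm] [0.  0.  8.8] rotz -0.0 rows>= 3
clamp c [480.8 317.6] size 112.5 28.9 yaw long 10.2 ztop [26.9 29.6] n 733 mean [482.2 314.2] d [113.  40.]
small c [ 678.1 -112. ] size 26.1 26.0 yaw long -50.2 ztop [15.5 17.6] n 145 mean [ 677.8 -111.2] d [27. 26.]
```

Request:
{"op": "move_arm", "data": {
  "rows": [
    {"translation":[1,3,0],"rot":[0,0,0],"hand":0.4},
    {"translation":[2.3,6.5,0.5],"rot":[0,0,0],"hand":0.4},
    {"translation":[3.6,10.2,0.5],"rot":[0,0,0],"hand":0.4},
    {"translation":[5,14,0.5],"rot":[0,0,0],"hand":0.4},
    {"translation":[6.3,18,0.5],"rot":[0,0,0],"hand":0.4},
    {"translation":[7.5,21.5,0.5],"rot":[0,0,0],"hand":0.4},
    {"translation":[8.6,25,0.5],"rot":[0,0,0],"hand":0.4},
    {"translation":[9.2,28.5,0.5],"rot":[0,0,0],"hand":0.4}
  ]
}}

```text
t: 6.67
eef_pos: [0.6201, 0.0528, 0.1453]
ee_rot: [3.141, 0.001, 0.166]
force: [1.2, 0.3, 0.5]
width: 0.0528
gripper_force: 0.0
```

Request:
{"op": "move_arm", "data": {
  "rows": [
    {"translation":[0.7,4,0.5],"rot":[0,0,0],"hand":0.4},
    {"translation":[1.3,8,1],"rot":[0,0,0],"hand":0.4},
    {"translation":[2,11.5,1.5],"rot":[0,0,0],"hand":0.4},
    {"translation":[2.5,15,3],"rot":[0,0,0],"hand":0.4},
    {"translation":[2.8,17.3,4],"rot":[0,0,0],"hand":0.4},
    {"translation":[2.8,17.3,4],"rot":[0,0,0],"hand":0.4},
    {"translation":[2.8,17.3,4],"rot":[0,0,0],"hand":0.4}
  ]
}}

```text
t: 7.25
eef_pos: [0.6745, -0.1129, 0.104]
ee_rot: [-3.141, 0.004, 0.163]
force: [0.6, 0.5, -0.1]
width: 0.0523
gripper_force: 0.0
```

```bash
python3 plan.py 677.5 -111 22 9.5
python3 - <<'E'
from h import *
im,w=cloud('wrist'); np.savez('/tmp/wrist3.npz',im=im,w=w); cv2.imwrite('pics/w3.png',im[:,:,::-1])
import top,fit
H,C=top.ortho(['wrist3']); fit.fit('small',.677,-.11,.03,.012,.03,H=H)
E
```

```text
t 7.25 start [ 674.5 -112.9  104.     9.3] w 52.3 F [ 0.6  0.5 -0.1]
-> [677.5, -111.0, 22.0, 9.5] T[cm] [ 0.32 -0.14  8.2 ] rotz -0.2 rows>= 2
small c [ 678. -110.] size 25.0 25.0 yaw long -90.0 ztop [15.9 17. ] n 247 mean [ 678.2 -109.9] d [25. 25.]
```

View pics/w3.png

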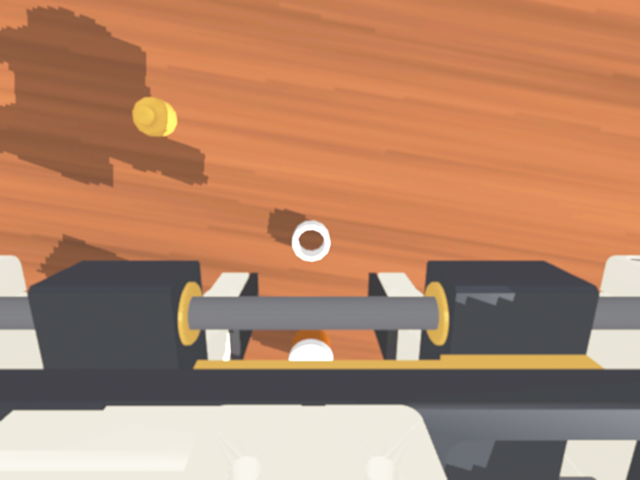

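The ring (px 311,241) sits on the centre line between the fingers; the jar (311,350) is behind and clear.

Request:
{"op": "move_arm", "data": {
  "rows": [
    {"translation":[0.35,-0.2,2.5],"rot":[0,0,0],"hand":0.45},
    {"translation":[0.35,-0.2,5.5],"rot":[0,0,0],"hand":0.45},
    {"translation":[0.35,-0.2,7.5],"rot":[0,0,0],"hand":0.45},
    {"translation":[0.35,-0.2,8.2],"rot":[0,0,0],"hand":0.45},
    {"translation":[0.35,-0.2,8.2],"rot":[0,0,0],"hand":0.45},
    {"translation":[0.35,-0.2,8.2],"rot":[0,0,0],"hand":0.45}
  ]
}}

```text
t: 7.8
eef_pos: [0.6795, -0.1079, 0.0254]
ee_rot: [3.141, -0.001, 0.167]
force: [-0.6, 0.2, 0.7]
width: 0.0482
gripper_force: 0.0
```

Request:
{"op": "move_arm", "data": {
  "rows": [
    {"translation":[0,0,0],"rot":[0,0,0],"hand":0.85},
    {"translation":[0,0,0],"rot":[0,0,0],"hand":0.85},
    {"translation":[0,0,0],"rot":[0,0,0],"hand":0.85},
    {"translation":[0,0,0],"rot":[0,0,0],"hand":0.85},
    {"translation":[0,0,0],"rot":[0,0,0],"hand":0.85},
    {"translation":[0,0,0],"rot":[0,0,0],"hand":0.85},
    {"translation":[0,0,0],"rot":[0,0,0],"hand":0.85}
  ],
  "squeeze": 12
}}

```text
t: 8.38
eef_pos: [0.6794, -0.1087, 0.0255]
ee_rot: [3.141, -0.001, 0.166]
force: [-1.3, 0.4, 6.2]
width: 0.0244
gripper_force: 12.0
```

```bash
python3 plan.py 677 -111 150 9.5 633 113 150 9.5 583.5 337.5 110 9.5 583.5 337.5 27 9.5
```

```text
t 8.38 start [ 679.4 -108.7   25.5    9.5] w 24.4 F [-1.3  0.4  6.2]
-> [677.0, -111.0, 150.0, 9.5] T[cm] [ -0.27   0.19 -12.45] rotz 0.0 rows>= 3
-> [633.0, 113.0, 150.0, 9.5] T[cm] [ -0.64 -22.82  -0.  ] rotz -0.0 rows>= 6
-> [583.5, 337.5, 110.0, 9.5] T[cm] [ -1.18 -22.96   4.  ] rotz -0.0 rows>= 6
-> [583.5, 337.5, 27.0, 9.5] T[cm] [0.  0.  8.3] rotz -0.0 rows>= 2
```

Grip is too high on the ring (TCP 25.5 mm); open, go lower and re-grip.

Request:
{"op": "move_arm", "data": {
  "rows": [
    {"translation":[0,0,0],"rot":[0,0,0],"hand":0.55},
    {"translation":[0,0,0],"rot":[0,0,0],"hand":0.55},
    {"translation":[0,0,0],"rot":[0,0,0],"hand":0.55},
    {"translation":[0,0,0],"rot":[0,0,0],"hand":0.55},
    {"translation":[0,0,0.2],"rot":[0,0,0],"hand":0.55},
    {"translation":[0,0,0.4],"rot":[0,0,0],"hand":0.55},
    {"translation":[0,0,0.4],"rot":[0,0,0],"hand":0.55},
    {"translation":[0,0,0.4],"rot":[0,0,0],"hand":0.55}
  ]
}}

```text
t: 9.05
eef_pos: [0.6787, -0.1087, 0.0202]
ee_rot: [-3.142, 0.001, 0.166]
force: [-0.0, -0.2, 0.1]
width: 0.0394
gripper_force: 0.0
```

Run:
```python
from h import *
s=arm.get_state(); print(s['eef_pos'],s['width'],s['force'])
im,w=cloud('side'); np.savez('/tmp/s4.npz',im=im,w=w)
im2,w=cloud('scene'); np.savez('/tmp/s5.npz',im=im2,w=w)
a=cv2.resize(im[230:350,300:460],None,fx=2.5,fy=2.5); b=cv2.resize(im2[210:330,220:380],None,fx=2.5,fy=2.5)
cv2.imwrite('pics/s4.png',np.hstack([a,b])[:,:,::-1])
```

```text
[ 0.67869    -0.10873811  0.02018389] 0.039422261092411724 [-0.03111281 -0.22231837  0.11830346]
```

View pics/s4.png

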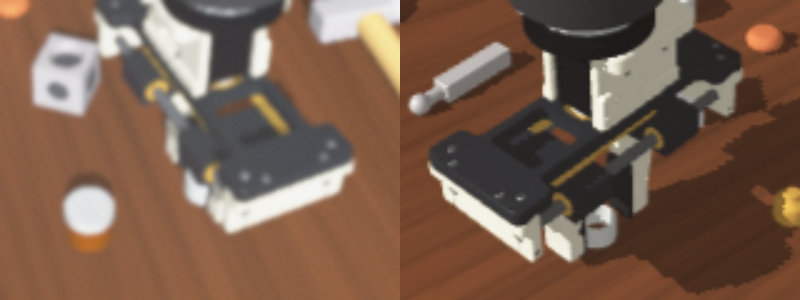

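The ring still stands upright between the fingers (right half, px 600,225); grip again, lower.

Request:
{"op": "move_arm", "data": {
  "rows": [
    {"translation":[0,0,0],"rot":[0,0,0],"hand":0.85},
    {"translation":[0,0,0],"rot":[0,0,0],"hand":0.85},
    {"translation":[0,0,0],"rot":[0,0,0],"hand":0.85},
    {"translation":[0,0,0],"rot":[0,0,0],"hand":0.85},
    {"translation":[0,0,0],"rot":[0,0,0],"hand":0.85},
    {"translation":[0,0,0],"rot":[0,0,0],"hand":0.85},
    {"translation":[0,0,0],"rot":[0,0,0],"hand":0.85}
  ],
  "squeeze": 12
}}

```text
t: 9.73
eef_pos: [0.6789, -0.1087, 0.0206]
ee_rot: [3.142, -0.0, 0.166]
force: [-0.2, 0.1, 0.4]
width: 0.0247
gripper_force: 12.0
```

```bash
cat > track.py <<'E'
# replay commanded shifts (tool down) to know the commanded pose: x y z yaw in mm/deg
import numpy as np,sys
from plan import plan
L=[(-10.1,0,12,-29.5),(0,0,9.6,0),(0,0,-12,0),(-14.4,3.15,.3,-34.5),(-13.5,-5.6,2.5,-35.5),(.2,0,8.5,0),(0,0,-12,0),(9.2,28.5,.5,0),(2.8,17.3,4,0),(.35,-.2,8.2,0),(0,0,.4,0)]
try: L+=[tuple(map(float,l.split())) for l in open('log.txt')]
except OSError: pass
p=np.array([675,0,241,-90.])
for tx,ty,tz,r in L:
    a=np.radians(p[3]); p=p+[10*(tx*np.cos(a)+ty*np.sin(a)),10*(tx*np.sin(a)-ty*np.cos(a)),-10*tz,-r]
if __name__=='__main__':
    print('commanded',p.round(1)); v=list(map(float,sys.argv[1:])); plan([v[i:i+4] for i in range(0,len(v),4)],list(p))
E
python3 track.py 677 -111 150 9.5 633 113 150 9.5 583.5 337.5 110 9.5 583.5 337.5 25.5 9.5; python3 -c "
from h import *
for i in range(6):
    s=arm.get_state();print(s['t'],s['eef_pos'].round(4),s['width'].round(4),s['force'].round(1)); arm.grab_frame('scene')"
```

```text
commanded [ 678.9 -108.7   21.     9.5]
-> [677.0, -111.0, 150.0, 9.5] T[cm] [ -0.23   0.2  -12.9 ] rotz -0.0 rows>= 4
-> [633.0, 113.0, 150.0, 9.5] T[cm] [ -0.64 -22.82  -0.  ] rotz -0.0 rows>= 6
-> [583.5, 337.5, 110.0, 9.5] T[cm] [ -1.18 -22.96   4.  ] rotz -0.0 rows>= 6
-> [583.5, 337.5, 25.5, 9.5] T[cm] [0.   0.   8.45] rotz -0.0 rows>= 3Traceback (most recent call last):
  File "<string>", line 4, in <module>
    s=arm.get_state();print(s['t'],s['eef_pos'].round(4),s['width'].round(4),s['force'].round(1)); arm.grab_frame('scene')
                                                         ^^^^^^^^^^^^^^^^
AttributeError: 'float' object has no attribute 'round'
```

Request:
{"op": "move_arm", "data": {
  "rows": [
    {"translation":[0,0,-0.8],"rot":[0,0,0],"hand":0.85},
    {"translation":[0,0,-2.5],"rot":[0,0,0],"hand":0.85},
    {"translation":[0,0,-5],"rot":[0,0,0],"hand":0.85},
    {"translation":[0,0,-8],"rot":[0,0,0],"hand":0.85},
    {"translation":[0,0,-11],"rot":[0,0,0],"hand":0.85},
    {"translation":[-0.2,-1.5,-13],"rot":[0,0,0],"hand":0.85},
    {"translation":[-0.3,-4,-13],"rot":[0,0,0],"hand":0.85},
    {"translation":[-0.4,-7,-13],"rot":[0,0,0],"hand":0.85}
  ]
}}

```text
t: 10.4
eef_pos: [0.6642, -0.0407, 0.1533]
ee_rot: [3.142, -0.004, 0.164]
force: [-1.0, 0.7, -0.8]
width: 0.0248
gripper_force: 12.0
```

Request:
{"op": "move_arm", "data": {
  "rows": [
    {"translation":[-0.2,-3.5,0],"rot":[0,0,0],"hand":0.85},
    {"translation":[-0.3,-7.3,0],"rot":[0,0,0],"hand":0.85},
    {"translation":[-0.5,-11.2,0],"rot":[0,0,0],"hand":0.85},
    {"translation":[-0.7,-15,0],"rot":[0,0,0],"hand":0.85},
    {"translation":[-0.9,-19,0],"rot":[0,0,0],"hand":0.85},
    {"translation":[-1.1,-23,0],"rot":[0,0,0],"hand":0.85},
    {"translation":[-1.2,-27,0],"rot":[0,0,0],"hand":0.85},
    {"translation":[-1.3,-31,0],"rot":[0,0,0],"hand":0.85}
  ]
}}

```text
t: 11.07
eef_pos: [0.5987, 0.2651, 0.1516]
ee_rot: [-3.141, -0.001, 0.166]
force: [0.9, -0.2, 0.2]
width: 0.025
gripper_force: 12.0
```

```bash
cat >>log.txt <<'E'
-0.4 -7 -13 0
-1.3 -31 0 0
E
python3 track.py 583.5 337.5 110 9.5 583.5 337.5 25.5 9.5
```

```text
commanded [599.4 263.3 151.    9.5]
-> [583.5, 337.5, 110.0, 9.5] T[cm] [-0.35 -7.58  4.1 ] rotz -0.0 rows>= 3
-> [583.5, 337.5, 25.5, 9.5] T[cm] [0.   0.   8.45] rotz -0.0 rows>= 3
```

Request:
{"op": "move_arm", "data": {
  "rows": [
    {"translation":[-0.1,-3,0.5],"rot":[0,0,0],"hand":0.85},
    {"translation":[-0.2,-5.5,2],"rot":[0,0,0],"hand":0.85},
    {"translation":[-0.3,-7,4],"rot":[0,0,0],"hand":0.85},
    {"translation":[-0.3,-7.5,6],"rot":[0,0,0],"hand":0.85},
    {"translation":[-0.3,-7.5,6],"rot":[0,0,0],"hand":0.85},
    {"translation":[-0.3,-7.5,6],"rot":[0,0,0],"hand":0.85}
  ]
}}

```text
t: 11.57
eef_pos: [0.5835, 0.3364, 0.0901]
ee_rot: [3.14, 0.002, 0.167]
force: [-0.1, 0.3, 0.3]
width: 0.0244
gripper_force: 12.0
```

```bash
echo "-0.3 -7.5 6 0">>log.txt
python3 track.py 583.5 337.5 25.5 9.5
python3 - <<'E'
from h import *
im,w=cloud('wrist'); cv2.imwrite('/tmp/x.png',im[:,:,::-1])
im2,w2=cloud('scene'); T,f,cx,cy=cam('scene'); p=np.linalg.inv(T)@[.5837,.337,.075,1]; u,v=int(p[0]/p[2]*f+cx),int(p[1]/p[2]*f+cy); print(u,v)
a=cv2.resize(im2[v-60:v+60,u-80:u+80],(640,480)); cv2.imwrite('pics/s6.png',a[:,:,::-1])
E
```

```text
commanded [584.1 336.8  91.    9.5]
-> [583.5, 337.5, 25.5, 9.5] T[cm] [-0.05 -0.08  6.55] rotz -0.0 rows>= 2
441 159
```

View pics/s6.png

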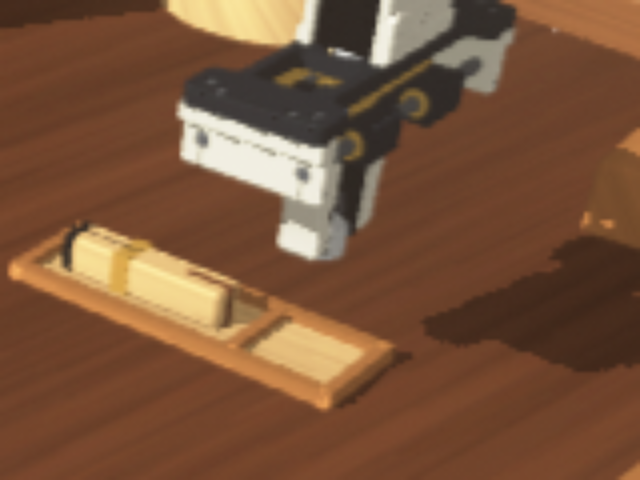

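The clamp lies flat in the long compartment (px 70–225, 230–320); the ring is hidden behind the near finger, but the 24.4 mm opening shows it is held. Lower it.

Request:
{"op": "move_arm", "data": {
  "rows": [
    {"translation":[0,0,2],"rot":[0,0,0],"hand":0.85},
    {"translation":[0,0,4.5],"rot":[0,0,0],"hand":0.85},
    {"translation":[0,0,6],"rot":[0,0,0],"hand":0.85},
    {"translation":[0,0,6.5],"rot":[0,0,0],"hand":0.85},
    {"translation":[0,0,6.5],"rot":[0,0,0],"hand":0.85},
    {"translation":[0,0,6.5],"rot":[0,0,0],"hand":0.85}
  ]
}}

```text
t: 12.17
eef_pos: [0.5851, 0.3369, 0.0272]
ee_rot: [-3.141, -0.002, 0.165]
force: [-0.9, 0.7, 0.7]
width: 0.0247
gripper_force: 12.0
```

Request:
{"op": "move_arm", "data": {
  "rows": [
    {"translation":[0,0,0],"rot":[0,0,0],"hand":0.6},
    {"translation":[0,0,0],"rot":[0,0,0],"hand":0.6},
    {"translation":[0,0,0],"rot":[0,0,0],"hand":0.6},
    {"translation":[0,0,0],"rot":[0,0,0],"hand":0.6},
    {"translation":[0,0,0],"rot":[0,0,0],"hand":0.6},
    {"translation":[0,0,-2.5],"rot":[0,0,0],"hand":0.6},
    {"translation":[0,0,-6.5],"rot":[0,0,0],"hand":0.5},
    {"translation":[0,0,-10],"rot":[0,0,0],"hand":0.4}
  ]
}}

```text
t: 12.83
eef_pos: [0.5837, 0.3363, 0.1264]
ee_rot: [3.14, 0.001, 0.166]
force: [1.1, -0.1, 0.0]
width: 0.0433
gripper_force: 0.0
```

```bash
printf "0 0 6.5 0\n0 0 -10 0\n">>log.txt
python3 - <<'E'
from h import *
import top,fit
for n in ['side','scene']:
    im,w=cloud(n); np.savez(f'/tmp/{n}7.npz',im=im,w=w)
H,C=top.ortho(['scene7','side7']); fit.fit('small',.584,.337,.03,.014,.03,H=H);fit.fit('clamp',.48,.32,.07,.016,.04,H=H)
fit.fit('punch',.49,-.1,.07,.012,.03,H=H)
s=H[int(1000*(.484-.38)-0):][:0]
E
# punch: centre ~ (489.4,-100.9), COM 12 mm towards shank
python3 track.py 536 120 145 -81 487.5 -89 110 -81 487.5 -89 22 -81
```

```text
small c [584.1 336.3] size 26.1 26.0 yaw long 9.5 ztop [18.3 21.1] n 107 mean [584.2 335.6] d [26. 27.]
clamp c [480.9 317.6] size 112.6 28.6 yaw long 8.4 ztop [26.9 29.3] n 707 mean [481.7 314. ] d [112.  41.]
punch c [ 489.3 -100.4] size 91.3 17.9 yaw long -79.6 ztop [15.5 17.3] n 514 mean [488.5 -96.2] d [30. 91.]
commanded [584.1 336.8 126.    9.5]
-> [536.0, 120.0, 145.0, -81.0] T[cm] [-8.32 20.58 -1.9 ] rotz 90.5 rows>= 13
-> [487.5, -89.0, 110.0, -81.0] T[cm] [19.88  8.06  3.5 ] rotz -0.0 rows>= 6
-> [487.5, -89.0, 22.0, -81.0] T[cm] [ 0.  -0.   8.8] rotz -0.0 rows>= 3
```

```bash
python3 track.py 560 230 145 -40 530 90 145 -80 487.5 -89 105 -80 487.5 -89 22 -80
```

```text
commanded [584.1 336.8 126.    9.5]
-> [560.0, 230.0, 145.0, -40.0] T[cm] [-4.14 10.13 -1.9 ] rotz 49.5 rows>= 7
-> [530.0, 90.0, 145.0, -80.0] T[cm] [ 6.7  12.65 -0.  ] rotz 40.0 rows>= 6
-> [487.5, -89.0, 105.0, -80.0] T[cm] [16.89  7.29  4.  ] rotz -0.0 rows>= 5
-> [487.5, -89.0, 22.0, -80.0] T[cm] [ 0.  -0.   8.3] rotz -0.0 rows>= 2
```

Request:
{"op": "move_arm", "data": {
  "rows": [
    {"translation":[-0.5,1.2,-1.9],"rot":[0,0,6],"hand":0.4},
    {"translation":[-1,2.6,-1.9],"rot":[0,0,13],"hand":0.4},
    {"translation":[-1.7,4,-1.9],"rot":[0,0,20],"hand":0.4},
    {"translation":[-2.3,5.5,-1.9],"rot":[0,0,27],"hand":0.4},
    {"translation":[-2.8,7,-1.9],"rot":[0,0,34],"hand":0.4},
    {"translation":[-3.4,8.4,-1.9],"rot":[0,0,41],"hand":0.4},
    {"translation":[-4.1,10.1,-1.9],"rot":[0,0,48],"hand":0.4},
    {"translation":[-4.1,10.1,-1.9],"rot":[0,0,49.5],"hand":0.4}
  ]
}}

```text
t: 13.6
eef_pos: [0.5592, 0.2278, 0.1447]
ee_rot: [3.141, 0.0, -0.707]
force: [-1.4, -0.5, -0.8]
width: 0.0529
gripper_force: 0.0
```

Request:
{"op": "move_arm", "data": {
  "rows": [
    {"translation":[1.1,2.1,0],"rot":[0,0,6],"hand":0.4},
    {"translation":[2.2,4.2,0],"rot":[0,0,13],"hand":0.4},
    {"translation":[3.3,6.3,0],"rot":[0,0,20],"hand":0.4},
    {"translation":[4.5,8.5,0],"rot":[0,0,27],"hand":0.4},
    {"translation":[5.6,10.5,0],"rot":[0,0,34],"hand":0.4},
    {"translation":[6.7,12.6,0],"rot":[0,0,40],"hand":0.4},
    {"translation":[6.7,12.6,0],"rot":[0,0,40],"hand":0.4}
  ]
}}

```text
t: 14.18
eef_pos: [0.5291, 0.0877, 0.1446]
ee_rot: [3.14, -0.0, -1.405]
force: [-0.1, -0.5, -1.2]
width: 0.0527
gripper_force: 0.0
```

Request:
{"op": "move_arm", "data": {
  "rows": [
    {"translation":[2.8,1.2,0],"rot":[0,0,0],"hand":0.5},
    {"translation":[6.2,2.7,0.5],"rot":[0,0,0],"hand":0.5},
    {"translation":[9.8,4.2,1.5],"rot":[0,0,0],"hand":0.5},
    {"translation":[13,5.6,3],"rot":[0,0,0],"hand":0.5},
    {"translation":[16,7,4],"rot":[0,0,0],"hand":0.5},
    {"translation":[16.9,7.3,4],"rot":[0,0,0],"hand":0.5},
    {"translation":[16.9,7.3,4],"rot":[0,0,0],"hand":0.5},
    {"translation":[16.9,7.3,4],"rot":[0,0,0],"hand":0.5}
  ]
}}

```text
t: 14.85
eef_pos: [0.4886, -0.0885, 0.1049]
ee_rot: [-3.141, -0.0, -1.397]
force: [-0.2, -0.3, 0.0]
width: 0.0439
gripper_force: 0.0
```

```bash
printf -- "-4.1 10.1 -1.9 49.5\n6.7 12.6 0 40\n16.9 7.3 4 0\n">>log.txt; python3 track.py 487.5 -89 22 -80
python3 - <<'E'
from h import *
im,w=cloud('wrist'); np.savez('/tmp/wrist8.npz',im=im,w=w); cv2.imwrite('pics/w8.png',im[:,:,::-1]); print(arm.get_state()['eef_pos'])
import top,fit
H,C=top.ortho(['wrist8']); fit.fit('punch',.49,-.1,.07,.012,.03,H=H)
E
```

```text
commanded [488.1 -88.3 105.  -80. ]
-> [487.5, -89.0, 22.0, -80.0] T[cm] [0.06 0.07 8.3 ] rotz -0.0 rows>= 2
[ 0.48893758 -0.08791981  0.10506523]
punch c [ 489.2 -100.4] size 90.7 16.9 yaw long -79.4 ztop [16. 17.] n 1248 mean [488.5 -96.9] d [28. 90.]
```

View pics/w8.png

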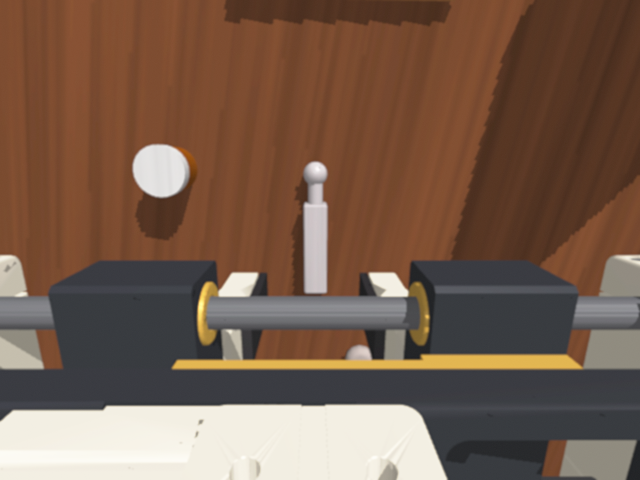

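The punch (ball at px 316,173, shank 303–327) is centred and parallel to the fingers; go down and grip.

Request:
{"op": "move_arm", "data": {
  "rows": [
    {"translation":[0.05,0.05,2.5],"rot":[0,0,0],"hand":0.5},
    {"translation":[0.05,0.05,5.5],"rot":[0,0,0],"hand":0.5},
    {"translation":[0.05,0.05,7.5],"rot":[0,0,0],"hand":0.5},
    {"translation":[0.05,0.05,8.4],"rot":[0,0,0],"hand":0.5},
    {"translation":[0.05,0.05,8.4],"rot":[0,0,0],"hand":0.5},
    {"translation":[0.05,0.05,8.4],"rot":[0,0,0],"hand":0.5},
    {"translation":[0.05,0.05,8.4],"rot":[0,0,0],"hand":0.6}
  ]
}}

```text
t: 15.48
eef_pos: [0.4889, -0.0883, 0.0218]
ee_rot: [-3.14, -0.0, -1.395]
force: [0.6, 0.8, 0.1]
width: 0.0413
gripper_force: 0.0
```

Request:
{"op": "move_arm", "data": {
  "rows": [
    {"translation":[0,0,0],"rot":[0,0,0],"hand":0.95},
    {"translation":[0,0,0],"rot":[0,0,0],"hand":0.95},
    {"translation":[0,0,0],"rot":[0,0,0],"hand":0.95},
    {"translation":[0,0,0],"rot":[0,0,0],"hand":0.95},
    {"translation":[0,0,0],"rot":[0,0,0],"hand":0.95},
    {"translation":[0,0,0],"rot":[0,0,0],"hand":0.95},
    {"translation":[0,0,0],"rot":[0,0,0],"hand":0.95},
    {"translation":[0,0,0],"rot":[0,0,0],"hand":0.95}
  ],
  "squeeze": 30
}}

```text
t: 16.15
eef_pos: [0.4879, -0.0889, 0.0211]
ee_rot: [-3.141, -0.0, -1.396]
force: [-1.9, 1.6, 6.3]
width: 0.0156
gripper_force: 30.0
```

```bash
echo "0.05 0.05 8.4 0">>log.txt
# punch mid target = long comp centre (547,-319.4) -> grip point 12 mm back along the punch
python3 track.py 487.5 -89 120 -80 545.5 -307.5 105 -81 545.5 -307.5 26 -81
```

```text
commanded [487.7 -88.9  21.  -80. ]
-> [487.5, -89.0, 120.0, -80.0] T[cm] [ 0.01  0.02 -9.9 ] rotz -0.0 rows>= 3
-> [545.5, -307.5, 105.0, -81.0] T[cm] [22.53 -1.92  1.5 ] rotz 1.0 rows>= 6
-> [545.5, -307.5, 26.0, -81.0] T[cm] [ 0.  -0.   7.9] rotz -0.0 rows>= 2
```

Request:
{"op": "move_arm", "data": {
  "rows": [
    {"translation":[0,0,-0.7],"rot":[0,0,0],"hand":0.95},
    {"translation":[0,0,-2.5],"rot":[0,0,0],"hand":0.95},
    {"translation":[0,0,-5],"rot":[0,0,0],"hand":0.95},
    {"translation":[0,0,-7.5],"rot":[0,0,0],"hand":0.95},
    {"translation":[0,0,-9],"rot":[0,0,0],"hand":0.95},
    {"translation":[0,0,-10],"rot":[0,0,0],"hand":0.95},
    {"translation":[0,0,-10],"rot":[0,0,0],"hand":0.95}
  ]
}}

```text
t: 16.73
eef_pos: [0.4887, -0.0888, 0.1227]
ee_rot: [-3.138, -0.0, -1.396]
force: [0.1, 0.5, -2.3]
width: 0.0157
gripper_force: 30.0
```

Request:
{"op": "move_arm", "data": {
  "rows": [
    {"translation":[1.5,-0.1,0],"rot":[0,0,0],"hand":0.95},
    {"translation":[4.5,-0.4,0],"rot":[0,0,0],"hand":0.95},
    {"translation":[8,-0.7,0],"rot":[0,0,0],"hand":0.95},
    {"translation":[12,-1,0],"rot":[0,0,0],"hand":0.95},
    {"translation":[16,-1.4,0],"rot":[0,0,0.5],"hand":0.95},
    {"translation":[19.5,-1.7,1],"rot":[0,0,1],"hand":0.95},
    {"translation":[22,-1.9,1.6],"rot":[0,0,1],"hand":0.95},
    {"translation":[22.5,-1.9,1.6],"rot":[0,0,1],"hand":0.95}
  ]
}}

```text
t: 17.4
eef_pos: [0.5444, -0.3104, 0.1007]
ee_rot: [3.137, 0.002, -1.417]
force: [0.3, 1.0, -1.0]
width: 0.0151
gripper_force: 30.0
```

```bash
printf "0 0 -10 0\n22.5 -1.9 1.6 1\n">>log.txt
python3 track.py 545.5 -307.5 25.5 -81
python3 - <<'E'
from h import *
print(arm.get_state()['eef_pos'])
for n in ['scene','side']:
    im,w=cloud(n); p=w.reshape(-1,3); cv2.imwrite(f'pics/{n}9.png',im[:,:,::-1])
    q=p[(abs(p[:,0]-.5455)<.02)&(p[:,1]<-.322)&(p[:,1]>-.39)&(p[:,2]>.03)&(p[:,2]<.13)]
    print(n,len(q),np.percentile(q,[2,50,98],axis=0).round(4) if len(q) else '')
    q=p[(abs(p[:,0]-.5455)<.02)&(p[:,1]<-.26)&(p[:,1]>-.295)&(p[:,2]>.03)&(p[:,2]<.13)]
    print(n,len(q),np.percentile(q,[2,50,98],axis=0).round(4) if len(q) else '')
E
```

```text
commanded [ 545.5 -307.2  105.   -81. ]
-> [545.5, -307.5, 25.5, -81.0] T[cm] [0.03 0.01 7.95] rotz -0.0 rows>= 2
[ 0.54440815 -0.31042445  0.10073083]
scene 381 [[ 0.5293 -0.3658  0.0814]
 [ 0.5534 -0.3386  0.0923]
 [ 0.5587 -0.3229  0.1057]]
scene 11 [[ 0.5465 -0.2899  0.0803]
 [ 0.5475 -0.285   0.0814]
 [ 0.5492 -0.2781  0.0834]]
side 564 [[ 0.5276 -0.3664  0.0837]
 [ 0.5473 -0.3397  0.0939]
 [ 0.5567 -0.3225  0.1019]]
side 0
```

View pics/scene9.png

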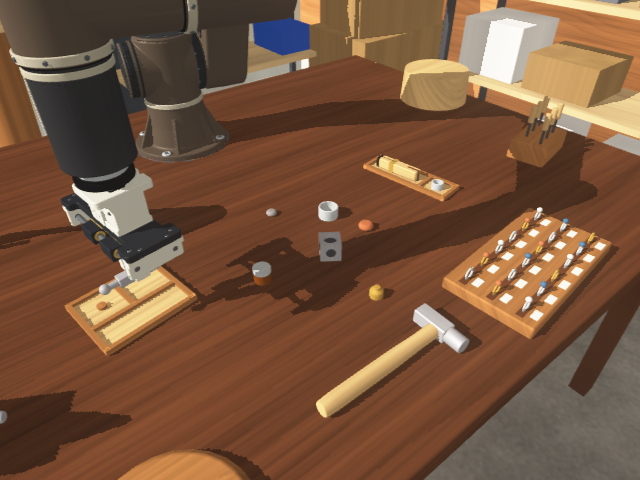

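The punch is held level over the tray (ball at px 104,288), and the ring kit shows complete (px 370–455,160–195). Lower the punch.

Request:
{"op": "move_arm", "data": {
  "rows": [
    {"translation":[0,0,2],"rot":[0,0,0],"hand":0.95},
    {"translation":[0,0,4.5],"rot":[0,0,0],"hand":0.95},
    {"translation":[0,0,6.5],"rot":[0,0,0],"hand":0.95},
    {"translation":[0,0,7.5],"rot":[0,0,0],"hand":0.95},
    {"translation":[0,0,7.9],"rot":[0,0,0],"hand":0.95},
    {"translation":[0,0,7.9],"rot":[0,0,0],"hand":0.95},
    {"translation":[0,0,7.9],"rot":[0,0,0],"hand":0.95}
  ]
}}

```text
t: 18.08
eef_pos: [0.5458, -0.3064, 0.0262]
ee_rot: [-3.141, -0.0, -1.413]
force: [0.5, 0.2, -1.6]
width: 0.0157
gripper_force: 30.0
```

Request:
{"op": "move_arm", "data": {
  "rows": [
    {"translation":[0,0,0],"rot":[0,0,0],"hand":0.7},
    {"translation":[0,0,0],"rot":[0,0,0],"hand":0.7},
    {"translation":[0,0,0],"rot":[0,0,0],"hand":0.7},
    {"translation":[0,0,0],"rot":[0,0,0],"hand":0.7},
    {"translation":[0,0,0],"rot":[0,0,0],"hand":0.7},
    {"translation":[0,0,-2.5],"rot":[0,0,0],"hand":0.7},
    {"translation":[0,0,-6.5],"rot":[0,0,0],"hand":0.5},
    {"translation":[0,0,-10],"rot":[0,0,0],"hand":0.3}
  ]
}}

```text
t: 18.75
eef_pos: [0.5449, -0.3072, 0.1264]
ee_rot: [3.14, 0.0, -1.414]
force: [1.7, -0.7, 0.7]
width: 0.0346
gripper_force: 0.0
```

```bash
printf "0 0 7.9 0\n0 0 -10 0\n">>log.txt
python3 - <<'E'
from h import *
import top,fit
for n in ['side','scene']:
    im,w=cloud(n); np.savez(f'/tmp/{n}10.npz',im=im,w=w)
H,C=top.ortho(['scene10','side10']); fit.fit('punch',.547,-.319,.06,.014,.03,H=H)
fit.fit('block',.611,.0095,.04,.034,.05,H=H); fit.fit('nap',.513,.085,.04,.02,.04,H=H)
E
python3 track.py 585 -100 145 -50 611.3 9.7 120 -36.3 611.3 9.7 24 -36.3  611.3 9.7 140 -36.3  545 -135 140 -15  477 -292 120 9.2  477 -292 29 9.2
```

```text
punch c [ 547.7 -318.5] size 92.6 18.8 yaw long -81.6 ztop [19.5 21.3] n 925 mean [ 547.5 -316.5] d [28. 92.]
block c [611.3  10.4] size 42.0 39.3 yaw long -36.5 ztop [38.2 40.1] n 215 mean [612.5   8.2] d [54. 47.]
nap c [512.9  84.9] size 41.0 40.2 yaw long 56.3 ztop [23.3 25.3] n 171 mean [513.6  83.9] d [41.       41.999996]
commanded [ 545.5 -307.2  126.   -81. ]
-> [585.0, -100.0, 145.0, -50.0] T[cm] [-19.85  -7.14  -1.9 ] rotz -31.0 rows>= 6
-> [611.3, 9.7, 120.0, -36.3] T[cm] [-6.71 -9.07  2.5 ] rotz -13.7 rows>= 3
-> [611.3, 9.7, 24.0, -36.3] T[cm] [ 0.  -0.   9.6] rotz -0.0 rows>= 3
-> [611.3, 9.7, 140.0, -36.3] T[cm] [  0.   -0.  -11.6] rotz -0.0 rows>= 3
-> [545.0, -135.0, 140.0, -15.0] T[cm] [ 3.22 15.59 -0.  ] rotz -21.3 rows>= 4
-> [477.0, -292.0, 120.0, 9.2] T[cm] [-2.5  16.93  2.  ] rotz -24.2 rows>= 5
-> [477.0, -292.0, 29.0, 9.2] T[cm] [0.  0.  9.1] rotz -0.0 rows>= 3
```

Request:
{"op": "move_arm", "data": {
  "rows": [
    {"translation":[-2.5,-0.9,-1],"rot":[0,0,-4],"hand":0.25},
    {"translation":[-6,-2.2,-1.9],"rot":[0,0,-9],"hand":0.25},
    {"translation":[-9.8,-3.5,-1.9],"rot":[0,0,-15],"hand":0.25},
    {"translation":[-13.5,-4.8,-1.9],"rot":[0,0,-20],"hand":0.25},
    {"translation":[-17,-6.1,-1.9],"rot":[0,0,-26],"hand":0.25},
    {"translation":[-19.8,-7.1,-1.9],"rot":[0,0,-31],"hand":0.25},
    {"translation":[-19.8,-7.1,-1.9],"rot":[0,0,-31],"hand":0.25}
  ]
}}

```text
t: 19.43
eef_pos: [0.5859, -0.0962, 0.1449]
ee_rot: [-3.14, -0.001, -0.863]
force: [0.3, -0.4, 0.1]
width: 0.0658
gripper_force: 0.0
```

Request:
{"op": "move_arm", "data": {
  "rows": [
    {"translation":[-1.5,-2,0.5],"rot":[0,0,-3],"hand":0.25},
    {"translation":[-3.5,-4.8,1],"rot":[0,0,-7],"hand":0.25},
    {"translation":[-5.6,-7.6,2],"rot":[0,0,-11],"hand":0.25},
    {"translation":[-6.7,-9.1,2.5],"rot":[0,0,-13.7],"hand":0.25},
    {"translation":[-6.7,-9.1,2.5],"rot":[0,0,-13.7],"hand":0.25},
    {"translation":[-6.7,-9.1,2.5],"rot":[0,0,-13.7],"hand":0.25},
    {"translation":[-6.7,-9.1,2.5],"rot":[0,0,-13.7],"hand":0.25}
  ]
}}

```text
t: 20.02
eef_pos: [0.6111, 0.009, 0.1195]
ee_rot: [3.141, 0.0, -0.634]
force: [-0.0, 0.1, 0.1]
width: 0.0659
gripper_force: 0.0
```

```bash
printf -- "-19.8 -7.1 -1.9 -31\n-6.7 -9.1 2.5 -13.7\n">>log.txt
python3 track.py 611.3 9.7 24 -36.3
python3 - <<'E'
from h import *
im,w=cloud('wrist'); np.savez('/tmp/wrist11.npz',im=im,w=w); cv2.imwrite('pics/w11.png',im[:,:,::-1]); s=arm.get_state(); print(s['eef_pos'],s['width'])
import top,fit
H,C=top.ortho(['wrist11']); fit.fit('block',.611,.0095,.04,.034,.05,H=H)
E
```

```text
commanded [611.3   9.3 120.  -36.3]
-> [611.3, 9.7, 24.0, -36.3] T[cm] [-0.02 -0.03  9.6 ] rotz -0.0 rows>= 3
[0.61119277 0.0086105  0.11973755] 0.06552836794176131
block c [611.5  10.5] size 39.5 38.6 yaw long -34.2 ztop [38.2 39.1] n 1021 mean [611.7  10.3] d [52. 52.]
```

View pics/w11.png

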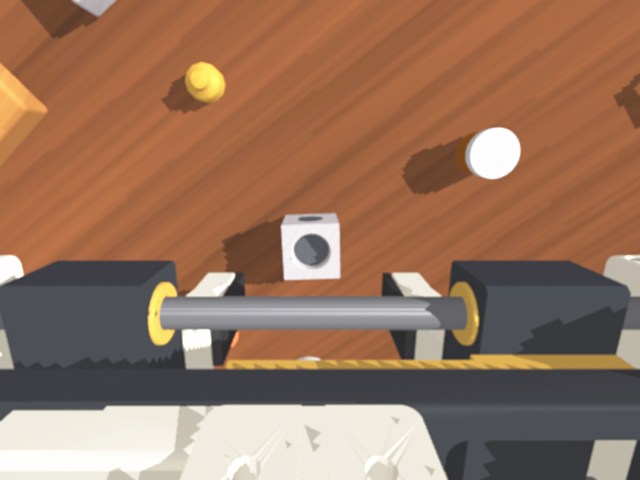

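The block (px 282–340, 215–278) is square to the fingers and centred, with nothing near the fingertips; go down and grip.

Request:
{"op": "move_arm", "data": {
  "rows": [
    {"translation":[0,-0.1,3.5],"rot":[0,0,0],"hand":0.3},
    {"translation":[0,-0.1,7],"rot":[0,0,0],"hand":0.3},
    {"translation":[0,-0.1,9],"rot":[0,0,0],"hand":0.3},
    {"translation":[0,-0.1,9.6],"rot":[0,0,0],"hand":0.3},
    {"translation":[0,-0.1,9.6],"rot":[0,0,0],"hand":0.3},
    {"translation":[0,-0.1,9.6],"rot":[0,0,0],"hand":0.4}
  ]
}}

```text
t: 20.57
eef_pos: [0.6126, 0.0095, 0.0246]
ee_rot: [-3.141, -0.001, -0.634]
force: [0.2, 0.3, 0.5]
width: 0.0585
gripper_force: 0.0
```

Request:
{"op": "move_arm", "data": {
  "rows": [
    {"translation":[0,0,0],"rot":[0,0,0],"hand":0.7},
    {"translation":[0,0,0],"rot":[0,0,0],"hand":0.7},
    {"translation":[0,0,0],"rot":[0,0,0],"hand":0.7},
    {"translation":[0,0,0],"rot":[0,0,0],"hand":0.7},
    {"translation":[0,0,0],"rot":[0,0,0],"hand":0.7},
    {"translation":[0,0,0],"rot":[0,0,0],"hand":0.7},
    {"translation":[0,0,0],"rot":[0,0,0],"hand":0.7}
  ],
  "squeeze": 45
}}

```text
t: 21.15
eef_pos: [0.6125, 0.0102, 0.0249]
ee_rot: [-3.14, -0.001, -0.633]
force: [-1.3, -0.4, 6.1]
width: 0.0379
gripper_force: 44.7
```

Request:
{"op": "move_arm", "data": {
  "rows": [
    {"translation":[0,0,-0.7],"rot":[0,0,0],"hand":0.7},
    {"translation":[0,0,-2.5],"rot":[0,0,0],"hand":0.7},
    {"translation":[0,0,-5],"rot":[0,0,0],"hand":0.7},
    {"translation":[0,0,-8],"rot":[0,0,0],"hand":0.7},
    {"translation":[0,0,-10.5],"rot":[0,0,0],"hand":0.7},
    {"translation":[0,0,-11.6],"rot":[0,0,0],"hand":0.7},
    {"translation":[0,0,-11.6],"rot":[0,0,0],"hand":0.7}
  ]
}}

```text
t: 21.73
eef_pos: [0.6133, 0.0106, 0.1426]
ee_rot: [-3.137, -0.003, -0.633]
force: [0.8, 1.0, -2.3]
width: 0.0378
gripper_force: 44.7
```

```bash
printf "0 -.1 9.6 0\n0 0 -11.6 0\n">>log.txt
python3 track.py 545 -135 140 -15  477 -292 110 9.2  477 -292 29 9.2
python3 - <<'E'
from h import *
im,w=cloud('side'); p=w.reshape(-1,3)
q=p[(abs(p[:,0]-.611)<.04)&(abs(p[:,1]-.01)<.04)&(p[:,2]>.06)&(p[:,2]<.155)]; print(len(q),np.percentile(q[:,2],[1,5,50,95,99]))
E
```

```text
commanded [611.9  10.1 140.  -36.3]
-> [545.0, -135.0, 140.0, -15.0] T[cm] [ 3.2  15.65 -0.  ] rotz -21.3 rows>= 4
-> [477.0, -292.0, 110.0, 9.2] T[cm] [-2.5  16.93  3.  ] rotz -24.2 rows>= 5
-> [477.0, -292.0, 29.0, 9.2] T[cm] [0.  0.  8.1] rotz -0.0 rows>= 2
387 [0.1171821  0.11949398 0.13825689 0.1536306  0.15487729]
```

Request:
{"op": "move_arm", "data": {
  "rows": [
    {"translation":[0.2,1.2,0],"rot":[0,0,-2],"hand":0.7},
    {"translation":[0.7,3.5,0],"rot":[0,0,-5],"hand":0.7},
    {"translation":[1.4,6.8,0],"rot":[0,0,-9],"hand":0.7},
    {"translation":[2,10,0],"rot":[0,0,-13],"hand":0.7},
    {"translation":[2.6,12.8,0],"rot":[0,0,-17],"hand":0.7},
    {"translation":[3.1,15,0],"rot":[0,0,-20],"hand":0.7},
    {"translation":[3.2,15.7,0],"rot":[0,0,-21.3],"hand":0.7}
  ]
}}

```text
t: 22.37
eef_pos: [0.5414, -0.1376, 0.1369]
ee_rot: [3.14, 0.005, -0.261]
force: [-0.0, 1.0, -2.9]
width: 0.0382
gripper_force: 44.7
```

Request:
{"op": "move_arm", "data": {
  "rows": [
    {"translation":[-0.2,1.5,0],"rot":[0,0,-2],"hand":0.7},
    {"translation":[-0.6,4,0.2],"rot":[0,0,-6],"hand":0.7},
    {"translation":[-1.1,7.5,0.8],"rot":[0,0,-11],"hand":0.7},
    {"translation":[-1.6,11,1.5],"rot":[0,0,-16],"hand":0.7},
    {"translation":[-2.1,14,2.2],"rot":[0,0,-20],"hand":0.7},
    {"translation":[-2.4,16.3,3],"rot":[0,0,-23],"hand":0.7},
    {"translation":[-2.5,16.9,3],"rot":[0,0,-24.2],"hand":0.7},
    {"translation":[-2.5,16.9,3],"rot":[0,0,-24.2],"hand":0.7}
  ]
}}

```text
t: 23.03
eef_pos: [0.4739, -0.2931, 0.1065]
ee_rot: [-3.139, 0.005, 0.159]
force: [1.4, 0.3, -3.6]
width: 0.0379
gripper_force: 44.7
```

Request:
{"op": "move_arm", "data": {
  "rows": [
    {"translation":[0,0,2],"rot":[0,0,0],"hand":0.7},
    {"translation":[0,0,4.5],"rot":[0,0,0],"hand":0.7},
    {"translation":[0,0,6.5],"rot":[0,0,0],"hand":0.7},
    {"translation":[0,0,7.6],"rot":[0,0,0],"hand":0.7},
    {"translation":[0,0,8],"rot":[0,0,0],"hand":0.7},
    {"translation":[0,0,8],"rot":[0,0,0],"hand":0.7},
    {"translation":[0,0,8],"rot":[0,0,0],"hand":0.7}
  ]
}}

```text
t: 23.62
eef_pos: [0.4769, -0.2917, 0.0293]
ee_rot: [-3.141, 0.001, 0.161]
force: [0.2, -0.1, -3.8]
width: 0.038
gripper_force: 44.8
```

```bash
printf -- "3.2 15.7 0 -21.3\n-2.5 16.9 3 -24.2\n0 0 8 0\n">>log.txt; python3 track.py 477 -292 29 9.2
python3 - <<'E'
from h import *
im,w=cloud('scene'); print(arm.get_state()['eef_pos']); cv2.imwrite('pics/s12.png',cv2.resize(im[200:380,20:260],(800,600))[:,:,::-1])
E
```

```text
commanded [ 476.8 -292.1   30.     9.2]
-> [477.0, -292.0, 29.0, 9.2] T[cm] [ 0.02 -0.01  0.1 ] rotz -0.0 rows>= 1
[ 0.47706298 -0.29176594  0.0293932 ]
```

View pics/s12.png

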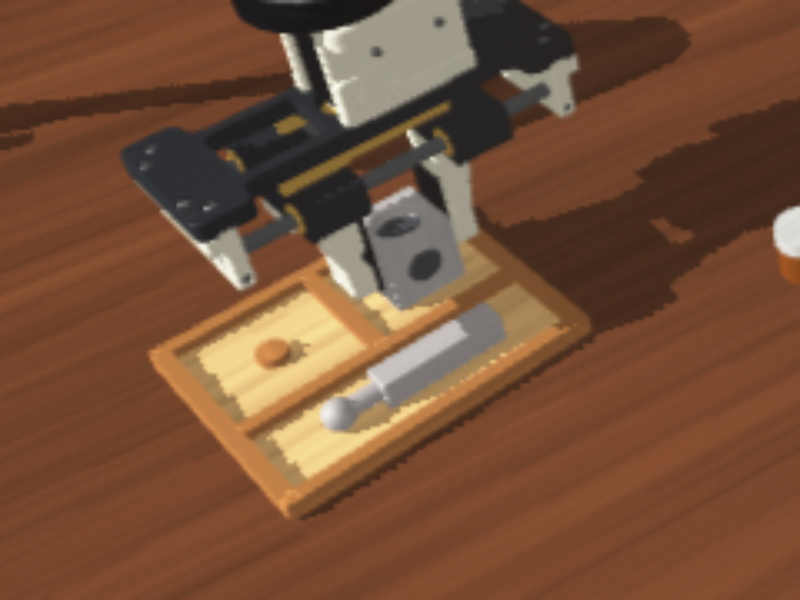

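The punch lies right in the long compartment; the block (px 365–465, 190–305) looks pitched in the grip, so I measure its tilt.

Run:
```python
from h import *
for n in ['scene','side']:
    im,w=cloud(n); p=w.reshape(-1,3)
    a=np.radians(9.2); d=p[:,:2]-[.477,-.292]; u=d[:,0]*np.cos(a)+d[:,1]*np.sin(a); v=-d[:,0]*np.sin(a)+d[:,1]*np.cos(a)
    m=(abs(v)<.016)&(abs(u)<.04)&(p[:,2]>.012)&(p[:,2]<.06); q=np.stack([u,v,p[:,2]],1)[m]*1e3
    print(n,len(q)); 
    for z in range(8,60,4):
        s=q[(q[:,2]>=z)&(q[:,2]<z+4)]
        if len(s): print(z,len(s),'u',np.percentile(s[:,0],[2,50,98]).round(1))
```

```text
scene 528
12 30 u [16.4 17.5 26.7]
16 35 u [15.5 17.7 19.9]
20 36 u [15.8 17.6 20.3]
24 36 u [15.4 17.8 19.6]
28 39 u [15.5 17.4 19. ]
32 98 u [-15.   -4.2  19.2]
36 69 u [-14.6  16.5  19.2]
40 177 u [-19.6   6.8  18.5]
44 8 u [-17.3  -3.9  11.5]
side 54
40 52 u [-9.9  2.6 17.2]
44 2 u [6.7 6.8 7. ]
```

The front face is vertical (u ≈ 17.5 mm at all heights) and the top is level at about 43 mm, so the tilt was perspective only. Release.

Request:
{"op": "move_arm", "data": {
  "rows": [
    {"translation":[0,0,0.05],"rot":[0,0,0],"hand":0.45},
    {"translation":[0,0,0.05],"rot":[0,0,0],"hand":0.45},
    {"translation":[0,0,0.05],"rot":[0,0,0],"hand":0.45},
    {"translation":[0,0,0.05],"rot":[0,0,0],"hand":0.45},
    {"translation":[0,0,0.05],"rot":[0,0,0],"hand":0.45},
    {"translation":[0,0,-3],"rot":[0,0,0],"hand":0.45},
    {"translation":[0,0,-7],"rot":[0,0,0],"hand":0.35},
    {"translation":[0,0,-11],"rot":[0,0,0],"hand":0.3}
  ]
}}

```text
t: 24.43
eef_pos: [0.4759, -0.292, 0.1401]
ee_rot: [-3.141, 0.003, 0.161]
force: [2.0, -0.7, 0.8]
width: 0.0563
gripper_force: 0.0
```

```bash
printf "0 0 -11 0\n">>log.txt
python3 track.py 490 -140 150 9.2  513 84.5 110 9.2 513 84.5 24 9.2
python3 - <<'E'
from h import *
import top,fit
for n in ['side','scene']:
    im,w=cloud(n); np.savez(f'/tmp/{n}13.npz',im=im,w=w)
H,C=top.ortho(['scene13','side13']); fit.fit('block',.477,-.292,.04,.036,.055,H=H); fit.fit('nap',.513,.085,.04,.02,.04,H=H)
E
```

```text
commanded [ 476.8 -292.1  140.     9.2]
-> [490.0, -140.0, 150.0, 9.2] T[cm] [  3.73 -14.81  -1.  ] rotz -0.0 rows>= 4
-> [513.0, 84.5, 110.0, 9.2] T[cm] [  5.86 -21.79   4.  ] rotz -0.0 rows>= 6
-> [513.0, 84.5, 24.0, 9.2] T[cm] [0.  0.  8.6] rotz -0.0 rows>= 3
block c [ 477.2 -291.9] size 41.0 40.1 yaw long 10.6 ztop [41.6 43.2] n 467 mean [ 477.9 -297. ] d [46. 44.]
nap c [503.6  92.6] size 34.6 14.2 yaw long 47.5 ztop [23.7 25.4] n 44 mean [502.8  93.7] d [27. 28.]
```

Request:
{"op": "move_arm", "data": {
  "rows": [
    {"translation":[0.8,-3,-1],"rot":[0,0,0],"hand":0.3},
    {"translation":[1.8,-7,-1],"rot":[0,0,0],"hand":0.3},
    {"translation":[2.8,-11,-1],"rot":[0,0,0],"hand":0.3},
    {"translation":[3.8,-15,-1],"rot":[0,0,0],"hand":0.3},
    {"translation":[4.8,-19,-1],"rot":[0,0,0],"hand":0.3},
    {"translation":[5.8,-23,-1],"rot":[0,0,0],"hand":0.3},
    {"translation":[6.8,-26.6,-1],"rot":[0,0,0],"hand":0.3},
    {"translation":[7.6,-30,-1],"rot":[0,0,0],"hand":0.3}
  ]
}}

```text
t: 25.2
eef_pos: [0.504, 0.0184, 0.15]
ee_rot: [-3.141, -0.001, 0.161]
force: [0.8, 0.0, -0.5]
width: 0.0616
gripper_force: 0.0
```

Request:
{"op": "move_arm", "data": {
  "rows": [
    {"translation":[0.9,-3,1],"rot":[0,0,0],"hand":0.3},
    {"translation":[1.7,-5.5,3],"rot":[0,0,0],"hand":0.3},
    {"translation":[2,-6.6,4.5],"rot":[0,0,0],"hand":0.3},
    {"translation":[2,-6.6,4.5],"rot":[0,0,0],"hand":0.3},
    {"translation":[2,-6.6,4.5],"rot":[0,0,0],"hand":0.3},
    {"translation":[2,-6.6,4.5],"rot":[0,0,0],"hand":0.3}
  ]
}}

```text
t: 25.7
eef_pos: [0.5132, 0.0842, 0.105]
ee_rot: [3.141, -0.0, 0.161]
force: [0.1, 0.9, 1.5]
width: 0.0611
gripper_force: 0.0
```

```bash
printf "7.6 -30 -1 0\n2 -6.6 4.5 0\n">>log.txt
python3 track.py 513 84.5 23 9.2
python3 - <<'E'
from h import *
im,w=cloud('wrist'); np.savez('/tmp/wrist14.npz',im=im,w=w); cv2.imwrite('pics/w14.png',im[:,:,::-1]); s=arm.get_state(); print(s['eef_pos'],s['width'])
import top,fit
H,C=top.ortho(['wrist14']); fit.fit('nap',.513,.085,.04,.02,.04,H=H)
E
```

```text
commanded [513.1  84.5 105.    9.2]
-> [513.0, 84.5, 23.0, 9.2] T[cm] [-0.01 -0.    8.2 ] rotz -0.0 rows>= 2
[0.51340179 0.08398325 0.10532525] 0.06141308543606327
nap c [514.  86.] size 39.0 39.0 yaw long -90.0 ztop [23.8 24.8] n 447 mean [513.9  85.7] d [39. 39.]
```

View pics/w14.png

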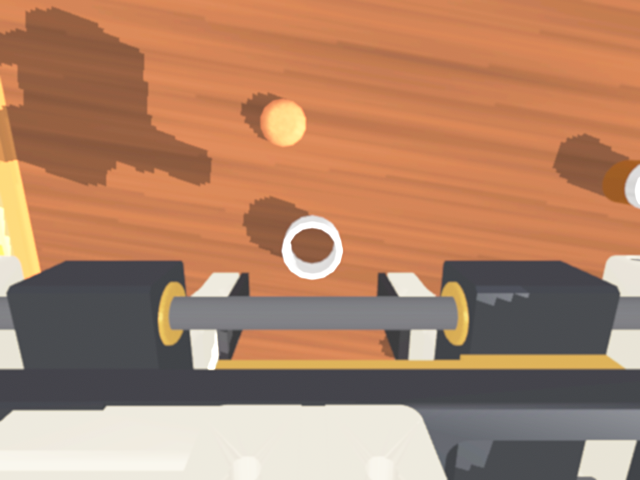

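The napkin ring (px 312,247) is centred between the fingers; go down and grip.

Request:
{"op": "move_arm", "data": {
  "rows": [
    {"translation":[0.05,-0.1,2.5],"rot":[0,0,0],"hand":0.3},
    {"translation":[0.05,-0.1,5.5],"rot":[0,0,0],"hand":0.3},
    {"translation":[0.05,-0.1,7.5],"rot":[0,0,0],"hand":0.3},
    {"translation":[0.05,-0.1,8.2],"rot":[0,0,0],"hand":0.3},
    {"translation":[0.05,-0.1,8.2],"rot":[0,0,0],"hand":0.3},
    {"translation":[0.05,-0.1,8.2],"rot":[0,0,0],"hand":0.4}
  ]
}}

```text
t: 26.25
eef_pos: [0.5141, 0.0852, 0.0235]
ee_rot: [-3.142, -0.001, 0.16]
force: [0.2, 0.6, 0.1]
width: 0.0584
gripper_force: 0.0
```

Request:
{"op": "move_arm", "data": {
  "rows": [
    {"translation":[0,0,0],"rot":[0,0,0],"hand":0.7},
    {"translation":[0,0,0],"rot":[0,0,0],"hand":0.7},
    {"translation":[0,0,0],"rot":[0,0,0],"hand":0.7},
    {"translation":[0,0,0],"rot":[0,0,0],"hand":0.7},
    {"translation":[0,0,0],"rot":[0,0,0],"hand":0.7},
    {"translation":[0,0,0],"rot":[0,0,0],"hand":0.7},
    {"translation":[0,0,0],"rot":[0,0,0],"hand":0.7}
  ],
  "squeeze": 15
}}

```text
t: 26.83
eef_pos: [0.5141, 0.0859, 0.0237]
ee_rot: [-3.141, -0.002, 0.161]
force: [-1.1, -0.1, 7.3]
width: 0.0393
gripper_force: 15.0
```

Request:
{"op": "move_arm", "data": {
  "rows": [
    {"translation":[0,0,-0.7],"rot":[0,0,0],"hand":0.7},
    {"translation":[0,0,-2.5],"rot":[0,0,0],"hand":0.7},
    {"translation":[0,0,-5],"rot":[0,0,0],"hand":0.7},
    {"translation":[0,0,-8],"rot":[0,0,0],"hand":0.7},
    {"translation":[0,0,-10.5],"rot":[0,0,0],"hand":0.7},
    {"translation":[0,0,-12],"rot":[0,0,0],"hand":0.7},
    {"translation":[0,0,-12],"rot":[0,0,0],"hand":0.7}
  ]
}}

```text
t: 27.42
eef_pos: [0.5153, 0.0864, 0.1469]
ee_rot: [-3.14, -0.007, 0.161]
force: [1.9, -0.8, 0.5]
width: 0.039
gripper_force: 15.0
```

```bash
printf "0.05 -.1 8.2 0\n0 0 -12 0\n">>log.txt
python3 track.py 500 -180 143 9.2  489.3 -367.3 105 9.2  489.3 -367.3 28 9.2
```

```text
commanded [513.4  85.6 143.    9.2]
-> [500.0, -180.0, 143.0, 9.2] T[cm] [-5.57 26.   -0.  ] rotz -0.0 rows>= 7
-> [489.3, -367.3, 105.0, 9.2] T[cm] [-4.05 18.32  3.8 ] rotz -0.0 rows>= 5
-> [489.3, -367.3, 28.0, 9.2] T[cm] [0.  0.  7.7] rotz -0.0 rows>= 2
```

Request:
{"op": "move_arm", "data": {
  "rows": [
    {"translation":[-0.3,1.5,0],"rot":[0,0,0],"hand":0.7},
    {"translation":[-1,4.8,0],"rot":[0,0,0],"hand":0.7},
    {"translation":[-1.8,8.5,0],"rot":[0,0,0],"hand":0.7},
    {"translation":[-2.6,12.3,0],"rot":[0,0,0],"hand":0.7},
    {"translation":[-3.4,16,0],"rot":[0,0,0],"hand":0.7},
    {"translation":[-4.3,20,0],"rot":[0,0,0],"hand":0.7},
    {"translation":[-5,23.5,0],"rot":[0,0,0],"hand":0.7},
    {"translation":[-5.8,27,0],"rot":[0,0,0],"hand":0.7}
  ]
}}

```text
t: 28.08
eef_pos: [0.4986, -0.192, 0.1425]
ee_rot: [-3.141, 0.0, 0.16]
force: [1.3, -0.3, -0.3]
width: 0.0389
gripper_force: 15.0
```

Request:
{"op": "move_arm", "data": {
  "rows": [
    {"translation":[-0.7,3.5,0],"rot":[0,0,0],"hand":0.7},
    {"translation":[-1.5,7,0.3],"rot":[0,0,0],"hand":0.7},
    {"translation":[-2.3,10.5,1],"rot":[0,0,0],"hand":0.7},
    {"translation":[-3.1,13.8,2],"rot":[0,0,0],"hand":0.7},
    {"translation":[-3.6,16.3,3],"rot":[0,0,0],"hand":0.7},
    {"translation":[-3.8,17.3,3.8],"rot":[0,0,0],"hand":0.7},
    {"translation":[-3.8,17.3,3.8],"rot":[0,0,0],"hand":0.7},
    {"translation":[-3.8,17.3,3.8],"rot":[0,0,0],"hand":0.7}
  ]
}}

```text
t: 28.75
eef_pos: [0.4886, -0.3669, 0.1036]
ee_rot: [-3.14, 0.002, 0.159]
force: [0.0, -0.1, -1.2]
width: 0.0389
gripper_force: 15.0
```

```bash
printf -- "-5.8 27 0 0\n-3.8 17.3 3.8 0\n">>log.txt; python3 track.py 489.3 -367.3 28 9.2; python3 -c "
from h import *
s=arm.get_state();print(s['eef_pos'],s['width'])
im,w=cloud('side'); p=w.reshape(-1,3);q=p[(np.hypot(p[:,0]-.489,p[:,1]+.367)<.022)&(p[:,2]>.06)&(p[:,2]<.11)];print(len(q),np.percentile(q[:,2],[1,5,50,95]) if len(q) else '')
im,w=cloud('scene'); p=w.reshape(-1,3);q=p[(np.hypot(p[:,0]-.489,p[:,1]+.367)<.022)&(p[:,2]>.06)&(p[:,2]<.11)];print(len(q),np.percentile(q[:,2],[1,5,50,95]) if len(q) else '')
"
```

```text
commanded [ 489.5 -367.1  105.     9.2]
-> [489.3, -367.3, 28.0, 9.2] T[cm] [-0.02  0.02  7.7 ] rotz -0.0 rows>= 2
[ 0.48860202 -0.36691811  0.10358766] 0.0388878821108263
82 [0.09551531 0.09658442 0.10249799 0.10462146]
700 [0.08103063 0.08274571 0.09585902 0.10478698]
```

Request:
{"op": "move_arm", "data": {
  "rows": [
    {"translation":[0,0,2],"rot":[0,0,0],"hand":0.7},
    {"translation":[0,0,4.5],"rot":[0,0,0],"hand":0.7},
    {"translation":[0,0,6.5],"rot":[0,0,0],"hand":0.7},
    {"translation":[0,0,7.4],"rot":[0,0,0],"hand":0.7},
    {"translation":[0,0,7.7],"rot":[0,0,0],"hand":0.7},
    {"translation":[0,0,7.7],"rot":[0,0,0],"hand":0.7},
    {"translation":[0,0,7.7],"rot":[0,0,0],"hand":0.7}
  ]
}}

```text
t: 29.43
eef_pos: [0.4905, -0.3666, 0.0288]
ee_rot: [3.141, -0.001, 0.162]
force: [-0.7, -0.8, -0.2]
width: 0.039
gripper_force: 15.0
```

Request:
{"op": "move_arm", "data": {
  "rows": [
    {"translation":[0,0,0],"rot":[0,0,0],"hand":0.46},
    {"translation":[0,0,0],"rot":[0,0,0],"hand":0.46},
    {"translation":[0,0,0],"rot":[0,0,0],"hand":0.46},
    {"translation":[0,0,0],"rot":[0,0,0],"hand":0.46},
    {"translation":[0,0,0],"rot":[0,0,0],"hand":0.46},
    {"translation":[0,0,-2.5],"rot":[0,0,0],"hand":0.46},
    {"translation":[0,0,-6],"rot":[0,0,0],"hand":0.46},
    {"translation":[0,0,-10],"rot":[0,0,0],"hand":0.46}
  ]
}}

```text
t: 30.1
eef_pos: [0.488, -0.3666, 0.1268]
ee_rot: [-3.139, 0.004, 0.16]
force: [1.4, -0.2, -0.8]
width: 0.0476
gripper_force: 0.0
```

Request:
{"op": "move_arm", "data": {
  "rows": [
    {"translation":[0,-2,-3],"rot":[0,0,0],"hand":0.4},
    {"translation":[1,-6,-4],"rot":[0,0,0],"hand":0.4},
    {"translation":[2,-10,-4],"rot":[0,0,0],"hand":0.4},
    {"translation":[3,-14,-4],"rot":[0,0,0],"hand":0.4},
    {"translation":[4,-18,-4],"rot":[0,0,0],"hand":0.4},
    {"translation":[5,-22,-4],"rot":[0,0,0],"hand":0.4},
    {"translation":[5,-24,-4],"rot":[0,0,0],"hand":0.4},
    {"translation":[5,-24,-4],"rot":[0,0,0],"hand":0.4}
  ]
}}

```text
t: 30.77
eef_pos: [0.5003, -0.1189, 0.168]
ee_rot: [-3.141, -0.001, 0.164]
force: [-0.3, -0.3, -0.3]
width: 0.0527
gripper_force: 0.0
```

Run:
```python
from h import *
import top,fit
for n in ['side','scene']:
    im,w=cloud(n); np.savez(f'/tmp/{n}15.npz',im=im,w=w); 
    if n=='scene':
        a=cv2.resize(im[240:360,50:210],(400,300)); b=cv2.resize(im[135:225,350:470],(400,300)); cv2.imwrite('pics/final.png',np.hstack([a,b])[:,:,::-1])
H,C=top.ortho(['scene15','side15'])
fit.fit('nap',.489,-.367,.03,.022,.05,H=H); fit.fit('block',.477,-.292,.04,.036,.055,H=H); fit.fit('punch',.547,-.319,.06,.014,.03,H=H)
fit.fit('small',.584,.337,.03,.014,.03,H=H);fit.fit('clamp',.48,.32,.07,.016,.04,H=H)
```

```text
nap c [ 490.5 -366.5] size 40.0 40.0 yaw long -90.0 ztop [27.2 29.1] n 303 mean [ 491.3 -363.3] d [40. 40.]
block c [ 476.7 -292.3] size 41.1 41.0 yaw long 8.9 ztop [41.7 43.3] n 723 mean [ 476.5 -292.7] d [45. 44.]
punch c [ 547.6 -318.7] size 92.0 19.2 yaw long -81.1 ztop [19.4 21.4] n 924 mean [ 547.4 -316. ] d [30. 92.]
small c [590.5 328.6] size 21.7 9.2 yaw long 35.5 ztop [18.4 21.3] n 52 mean [590.1 328.1] d [16. 17.]
clamp c [481.4 314.3] size 112.4 20.8 yaw long 7.6 ztop [25.8 29.6] n 304 mean [482.8 311.3] d [111.  34.]
```

View pics/final.png

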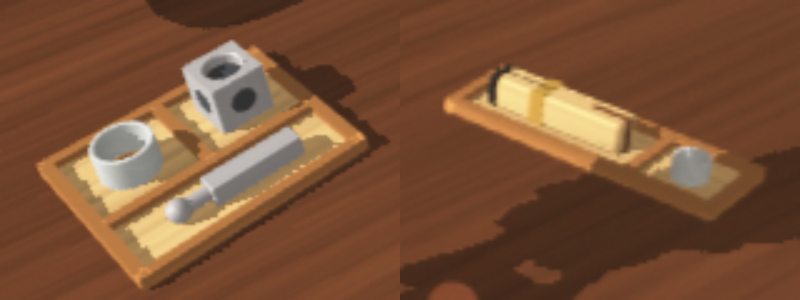

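Left: napkin ring (px 125,155) stands around the disc, block (228,85) has its hollow up, punch (235,175) is in the long compartment. Right: clamp (560,110) and small ring (692,165) are in their compartments. All heights agree with lying flat on the floors.

```bash
python3 -c "
from station import arm
print(arm.job_done())"
```

```text
the job is handed in; nothing more can be done
None
```

Both kits are made up and handed in at about 31 s: my last camera check showed all five pieces flat in their own compartments, let go, with the block's hollow up and the napkin ring around the disc.

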